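# Rock a battery pack into the charge-test cradle and start the test

## Robot

A 6-joint arm with a two-finger parallel gripper is mounted at the origin on a cart in front of the work surface, level with it; the furniture and walls round the work are solid. World frame = base frame: x ahead of the robot, y to its left, z up, the work surface at z = 0. Lengths are in m, angles in rad, forces in N, time in s.
With the tool pointing down it reaches from about 0.25 to 0.725 m from the base axis. Payload 4 kg.
Tool frame: the origin (TCP) lies midway between the tips of the shut fingers; the grasp point (between the pads) lies bot.tcp_to_grasp behind it (bot.tcp_to_grasp is the distance from the TCP to the grasp point, in m); z points along the fingers, y is the line along which they close (so a half turn about z gives the same grasp; the last joint's range is limited). The gripper opens to 85 mm and grips with 20 to 120 N. Pads are 22 mm wide; open, the fingers measure 114 mm over their backs; the gripper's body (76 mm by 85 mm) begins 54 mm behind the grasp point. The pads swing forward as they close: fully open they stand 13 mm farther back than shut.
Start: joints at [0, 0.241, 0.005, 1.335, 0, 1.571], TCP at [0.5, -0, 0.231] pointing down, gripper open.
Joint ranges: [-2.72, 2.72], [-1.05, 1.87], [-1.09, 1.28], [-1.99, 2.15], [-1.42, 1.44], [-3.14, 3.14]. Speed limits (rad/s): [2.79, 2.79, 3.14, 3.14, 3.14, 3.14].

## Interface

Orientations are given as a unit quaternion [x, y, z, w].
In Python, from workcell import readout, camera, bot gives the robot as it stands. The module is installed in compiled form; this text tells all that it offers.
- The arm moves only by the tool jog_arm, never from a script. Its argument "motion" is a list of rows, each an object of numbers: "x", "y", "z": the shift along the tool's x, y, z in mm; "spin": the turn about the tool's z in degrees; "fingers": the closure, from -1 (fully open) to 1 (shut). A call has 1 to 8 rows; each row is the pose to reach, as a shift and turn from the pose commanded when the call began, along the tool's axes at that moment; what a row does not reach only later rows make up. A row lasts 1/8 s, in which the tool goes at most 62.5 mm and 10.7 degrees, less where a joint would pass 70% of its speed; a pose out of reach is approached as far as the arm can. A call with a gripper value outside its range is refused whole. The fingers move at their own pace and stop on an object; the grip force is fixed at half the most. Time passes only in rows, so rows that repeat a pose let the fingers close. It gives the time, the measured TCP pose, the force, the opening and the grip force at its end, in the units of the state.
- readout.get_obs(): the state, without advancing time (a new reading comes with each control period).
- camera(name): name is "scene" or "side" or "wrist"; returns a dict with "pixels" (400x640x3 uint8, red, green, blue), "K" (3x3 intrinsics, pixels), "dist" ([k1, k2, p1, p2, k3] as OpenCV has them; the pictures are not rectified), "rvec" (rotation vector, rad) and "tvec" (3), from world to camera coordinates, as OpenCV has them. Camera axes: x right, y down, z forward; pixel columns grow to the right and rows downward; lengths in m; the calibration is good to about 2 mm. A picture is of the moment at which its call begins. There is no depth.
- bot.job_done(): hands the job in; it is judged then, once.
The state is a dict: "clock": time; "joint_pos": joint angles; "joint_vel": joint speeds; "tau": joint torques, N m; "eef_pos": TCP position; "tool_rot": TCP orientation; "ft_force": force on the tool from outside, world axes, zero at the start; "ft_torque": the same for the moment, N m; "grip_width": finger opening in m; "grasp_force": force on a finger pad.
Only numpy, scipy, OpenCV 4.12 (cv2) and the standard library are available. Lean on these libraries where they do the work, as an engineer would, in place of code of your own. Each camera call takes 0.05 s, during which the arm holds its last target. There are 200 camera calls.

## Task

Fit the black battery pack into the charge-test cradle: gold-strip end first, nose down against the sprung contacts, push them in, rock the other end down past the steel hook and let go, so that the springs push its foot home under the hook and the pack lies flat on the bay floor between the rails. The adapter plate is not always screwed down at the same spot along the base, so find the contacts by feel, gently: never force the pack against the cradle with more than 25 N. Then press the green start key right down, let it come up, and leave the things around as they stand.

Things in the scene. Friction and masses are not known exactly. Their poses are not given: they have to be found in the camera images.
- pack_centre (a point): Centre (half-way up) of the loose black battery pack, orange and white label on top, 0.10 to 0.17 kg. 64 mm long (x, nose to tail) overall, 38 mm wide (y), 24 mm high (z up through the label). Nose face with three gold strips at x = -32 mm. Grasp it across the 38 mm width on the upper 14 mm of its sides: the cradle's rails cover the lower 5 mm.
- pack_foot (a point): Tip of the foot at the tail of the pack, at the level of the underside: pack x = +32 mm, z = -12 mm from the centre. The foot is 30 mm wide, 5 mm high from the underside, and sticks out 3 mm from the body's tail face (x = +29 mm). Axes as the pack's.
- bay (a point): Mean centre of the bay, on the floor's surface (floor height and y are exact). x runs from contact end to hook end, z up. The black adapter plate with contacts, rails and hook is locked anywhere from -10 to +10 mm along x from this; that shift is NOT measured. Home: pack centre 12 mm above the floor, at x = shift. Rails 5 mm high, x = -26 to +26 mm + shift, 1.2 mm of play a side, chamfered.
- hook_mean (a point): Where the free edge of the steel hook lip is at shift 0 (on the base, not on the hook): x = +29.5 mm from bay, 8.75 mm above the floor. The lip, 34 mm wide, 7 to 10.5 mm above the floor, reaches back to the tail wall (+32 mm); tail block top 10.5 mm, 12 mm with its screws. The foot belongs under it; level, it passes only while the nose is at x = -34.5 mm + shift or beyond.
- cradle: Base of the cradle, light grey, 154 x 74 mm, fixed, left or right, contact end toward the robot within 0.35 rad. Origin on its underside 12 mm below bay; covers x = -66 to +88 mm. Contact slide (all + shift): free face at x = -30 mm, 25 mm wide, 1 to 9 mm above the floor; 3 N at first, 1 N more a mm; hard stop after 6.5 mm (9.5 N), flush with its block (x = -36.5 mm, 11 mm high).
- key_top (a point): Middle of the top of the green start key: round, 17 mm across, at the tail end of the cradle's base, 72 mm along x from bay, its top 7 mm above the bay floor; pressed straight down.
- start_key (a joint): Travel of the start key, m: 0 up, 0.004 fully down; pressed beyond 0.0025. Spring 1.6 N at first, 4.8 N fully down.
- multimeter: pocket multimeter with orange holster, 118x78x41 mm, origin under its middle; to be left alone
- battery_box: small red and white carton, 32x63x44 mm, origin under its middle; to be left alone
- kapton_roll: roll of amber tape lying flat, 60 mm across, 18 mm high, origin under its middle; to be left alone
- flux_jar: blue jar with yellow-green cap, 31 mm across, 49 mm high, origin under its middle; to be left alone
Things that resemble listed ones, but are neither listed nor needed, are in the scene too. Leave any pink or purple look-alike of the part that bears pack_centre alone.

How it is judged:
On the way, in this order (a step that is already met when the one before it is completed fails the run):
1. the pack lies flat in the bay, foot toward the hook end, let go (x of pack_centre in the frame of bay between -0.0125 and 0.0125 m and y of pack_centre in the frame of bay between -0.0025 and 0.0025 m and z of pack_centre in the frame of bay between 0.0105 and 0.0135 m and angle between pack_centre's own z axis and vertical below 0.035 rad and x of pack_foot in the frame of bay above 0.01 m and angle between the x axis of pack_centre and the x axis of bay, either way round below 0.08 rad and contact force between the fingers and pack below 0.3 N), for 0.2 s.
2. the start key is pressed down (value of joint start_key above 0.0025 m), for 0.1 s.
At the end, for the whole second after the job is handed in: the pack lies still and flat on the bay floor between contacts and hook, foot toward the hook end (centre within 12.5 mm along and 2.5 mm across of the bay's mean centre, 10.5 to 13.5 mm above the floor, tilt under 0.035 rad, turn under 0.08 rad); the start key is up again (x of pack_centre in the frame of bay between -0.0125 and 0.0125 m and y of pack_centre in the frame of bay between -0.0025 and 0.0025 m and z of pack_centre in the frame of bay between 0.0105 and 0.0135 m and angle between pack_centre's own z axis and vertical below 0.035 rad and x of pack_foot in the frame of bay above 0.01 m and angle between the x axis of pack_centre and the x axis of bay, either way round below 0.08 rad and value of joint start_key below 0.001 m and linear speed of pack below 0.02 m/s); the robot touches nothing.
It fails at once if pack and cradle are forced against each other with more than 25 N (contact force between pack and cradle above 25 N).
It fails at once if a thing standing around is moved more than 15 mm (distance of any of multimeter, battery_box, kapton_roll, flux_jar from where it was at the start of the episode above 0.015 m).
It also fails if it takes over 58 s, if anything falls off the work surface, if the arm or the gripper's body presses on something with over 40 N, if the wrist force passes 120 N, or if a joint passes its speed limit or range.

## Working session

There is one attempt and no reset: what is moved stays moved. The work goes in short steps, Python scripts to look and compute and a tool call to move; the robot and the scene stay as the last step left them, time stands still between calls to the robot, and variables do not carry over. Pictures are saved under pics/ and viewed, at most 10 in all, crops included, and the job is handed in when it is done.

Besides the shell and the picture viewer there is one more tool, called after "Call:" by a JSON object that holds its "method" and its "body", one argument or row to a line. jog_arm: Moves the arm, as the interface text tells. Its arguments: {"type":"object","properties":{"motion":{"type":"array"}},"required":["motion"]}

```bash
mkdir -p pics; cat > h.py <<'E'
import numpy as np, cv2
from workcell import readout, camera, bot
from scipy.spatial.transform import Rotation as R
def grab(n,f=None):
    c=camera(n)
    if f: cv2.imwrite('pics/'+f,c['pixels'][:,:,::-1])
    return c
def ray(c,uv,z):
    uv=np.array(uv,float).reshape(-1,1,2)
    n=cv2.undistortPoints(uv,np.array(c['K']),np.array(c['dist'])).reshape(-1,2)
    Rm=cv2.Rodrigues(np.array(c['rvec'],float))[0];t=np.array(c['tvec'],float).ravel()
    o=-Rm.T@t; d=np.c_[n,np.ones(len(n))]@Rm
    return o+d*((z-o[2])/d[:,2])[:,None]
def proj(c,P):
    return cv2.projectPoints(np.array(P,float).reshape(-1,1,3),np.array(c['rvec'],float),np.array(c['tvec'],float),np.array(c['K']),np.array(c['dist']))[0].reshape(-1,2)
E
python3 - <<'E'
from h import *
a=grab('scene');b=grab('side')
cv2.imwrite('pics/a.png',a['pixels'][:,:,::-1]);cv2.imwrite('pics/b.png',b['pixels'][:,:,::-1])
grab('wrist','w.png')
o=readout.get_obs();print(o);print(bot.tcp_to_grasp)
E
```

```text
{'clock': 0.15, 'joint_pos': array([2.43061071e-06, 2.41217798e-01, 4.02316350e-03, 1.33517794e+00,
       1.46099234e-05, 1.57081511e+00]), 'joint_vel': array([ 0.00166711, -0.00227515,  0.00325229, -0.0005244 , -0.00092997,
        0.00020621]), 'tau': array([-1.62746033e-03, -3.72633219e+01,  2.52638429e+01,  1.23480460e-02,
       -1.30651040e-05,  1.49362950e-05]), 'eef_pos': array([4.99524764e-01, 5.64826199e-06, 2.30624487e-01]), 'tool_rot': array([ 7.07112347e-01,  7.07100776e-01, -5.52127238e-04, -5.62446190e-04]), 'ft_force': array([-0.235921  , -0.84051498,  0.68753357]), 'ft_torque': array([-0.05389035,  0.00018735, -0.00097993]), 'grasp_force': 0.0, 'grip_width': 0.08540609434815391}
0.0187
```

View pics/a.png

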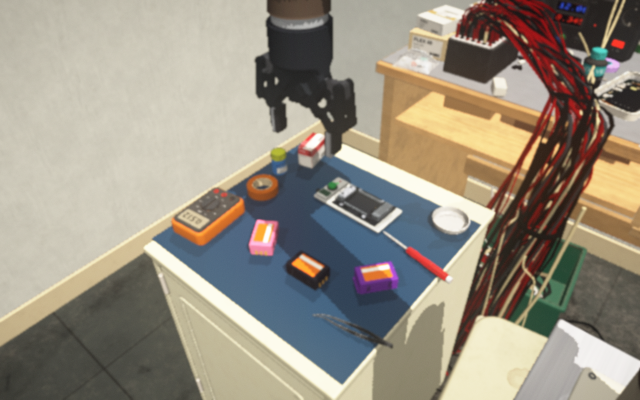

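View pics/b.png

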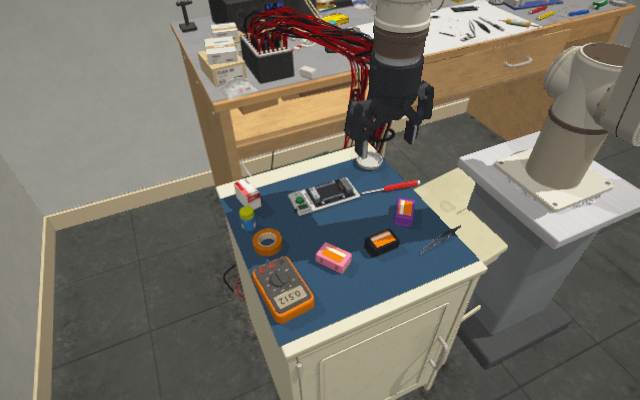

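Scene image candidates for the pack: black with orange/white label (309,268), purple (376,278), pink (264,237). I choose the black one, seen at (382,242) in the side view. The cradle is at (360,203) in scene with its green key at (333,187). I'll check with a close crop.

```bash
python3 - <<'E'
from h import *
a=grab('scene');b=grab('side')
ca=a['pixels'][170:300,270:430];cb=b['pixels'][165:265,280:440]
r=lambda i,s:cv2.resize(i,None,fx=s,fy=s,interpolation=cv2.INTER_CUBIC)
A=r(ca,2.5);B=r(cb,2.5)
cv2.imwrite('pics/crop.png',np.vstack([A,B])[:,:,::-1])
print(A.shape,B.shape)
for n,c,pts in (('scene',a,[(309,268),(333,187),(370,207)]),('side',b,[(382,242),(299,201),(330,193)])):
    print(n,ray(c,pts,0.02).round(3).tolist())
    hsv=cv2.cvtColor(c['pixels'],cv2.COLOR_RGB2HSV)
    for nm,lo,hi in (('orange',(8,150,150),(22,255,255)),('green',(50,80,40),(90,255,200))):
        k,l,s,ce=cv2.connectedComponentsWithStats(cv2.inRange(hsv,lo,hi))
        for i in range(1,k):
            if s[i,4]>25: print(nm,s[i].tolist(),ce[i].round(1),ray(c,ce[i],0.024 if nm=='orange' else 0.019).round(4).tolist())
E
```

```text
(325, 400, 3) (250, 400, 3)
scene [[0.488, 0.017, 0.02], [0.589, -0.166, 0.02], [0.5, -0.164, 0.02]]
orange [247, 175, 30, 20, 264] [261.5 184.7] [[0.6956, -0.0811, 0.024]]
orange [511, 174, 7, 17, 32] [514.  181.9] [[0.3291, -0.3927, 0.024]]
orange [172, 199, 72, 46, 971] [210.  225.4] [[0.6829, 0.0554, 0.024]]
orange [254, 224, 13, 17, 137] [260.1 232. ] [[0.6036, 0.0114, 0.024]]
orange [292, 258, 27, 19, 247] [304.8 267.1] [[0.4918, 0.0222, 0.024]]
orange [364, 270, 28, 10, 191] [376.9 274.5] [[0.3955, -0.0375, 0.024]]
green [591, 46, 18, 14, 165] [598.2  53.3] [[0.3924, -1.1284, 0.019]]
green [584, 63, 7, 11, 36] [586.9  66.9] [[0.3882, -1.014, 0.019]]
green [594, 66, 12, 11, 89] [599.   70.7] [[0.3554, -1.0111, 0.019]]
green [328, 182, 8, 7, 47] [331.6 185. ] [[0.5957, -0.17, 0.019]]
green [543, 242, 14, 24, 57] [549.8 253.5] [[0.2073, -0.2563, 0.019]]
green [543, 243, 19, 29, 95] [551.6 259.6] [[0.2, -0.245, 0.019]]
green [546, 246, 34, 57, 777] [562.8 272.9] [[0.1761, -0.2282, 0.019]]
green [525, 286, 48, 50, 864] [544.2 315.8] [[0.1676, -0.13, 0.019]]
green [511, 294, 18, 27, 160] [520.4 306.8] [[0.2006, -0.1236, 0.019]]
side [[0.493, 0.018, 0.02], [0.599, -0.166, 0.02], [0.524, -0.16, 0.02]]
orange [403, 201, 9, 14, 100] [407.3 207.6] [[0.3937, -0.0399, 0.024]]
orange [254, 229, 27, 13, 78] [268.7 233.5] [[0.6954, -0.0992, 0.024]]
orange [373, 234, 22, 14, 148] [383.5 240.4] [[0.4904, 0.0187, 0.024]]
orange [253, 239, 19, 11, 49] [260.4 245.6] [[0.7215, -0.0757, 0.024]]
orange [322, 249, 22, 14, 145] [332.2 255.4] [[0.6017, 0.0087, 0.024]]
orange [253, 257, 61, 65, 533] [288.5 301.4] [[0.7177, 0.0682, 0.024]]
green [593, 0, 15, 10, 54] [600.1   3.8] [[-1.0968, -0.7558, 0.019]]
green [296, 196, 7, 7, 39] [298.9 199.4] [[0.5971, -0.1717, 0.019]]
```

View pics/crop.png

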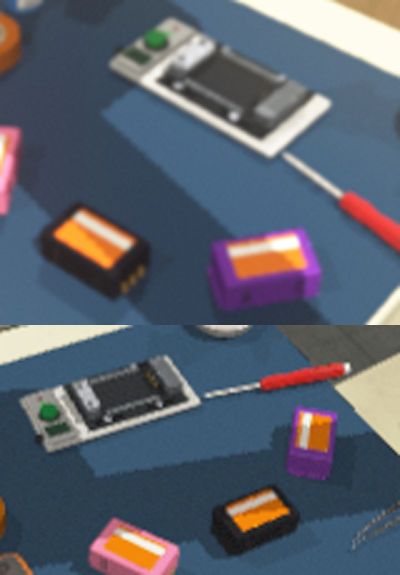

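View pics/w.png

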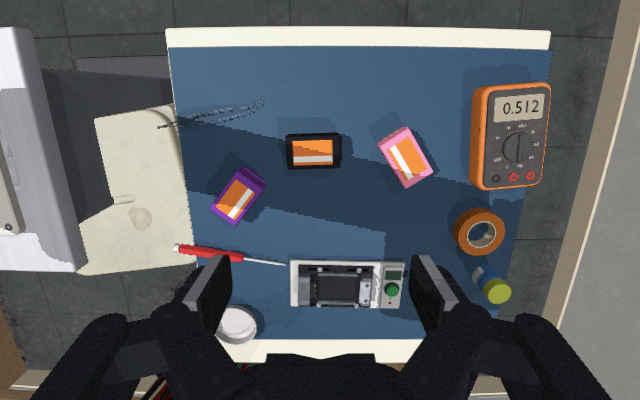

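Crop check: the black pack (gold strips at lower right, crop (130,280), which is scene (322,282)) has its nose toward the robot. The cradle's contact block (gold contacts) is at its robot end, and the green key is at the far end. The wrist view shows everything: pack (313,151), cradle (345,285), key (392,290). I'll measure from the wrist view.

```bash
cat >> h.py <<'E'
def big(m):
    cs=cv2.findContours(m,cv2.RETR_EXTERNAL,cv2.CHAIN_APPROX_NONE)[0]
    return max(cs,key=cv2.contourArea)
def rect(c,pts,z):
    w=ray(c,pts,z)[:,:2].astype(np.float32)*1000
    (x,y),(a,b),t=cv2.minAreaRect(w)
    if a<b: a,b,t=b,a,t+90
    t=(t+90)%180-90
    return np.round([x,y,a,b,t],2)
def roi(m,c,r):
    o=np.zeros_like(m);cv2.rectangle(o,(c[0]-r,c[1]-r),(c[0]+r,c[1]+r),255,-1);return m&o
def key(c,hsv=None):
    hsv=cv2.cvtColor(c['pixels'],cv2.COLOR_RGB2HSV)
    m=cv2.inRange(hsv,(55,90,40),(85,255,255))
    k,l,s,ce=cv2.connectedComponentsWithStats(m);i=1+s[1:,4].argmax()
    return ce[i],s[i,4]
E
python3 - <<'E'
from h import *
c=grab('wrist'); im=c['pixels'];hsv=cv2.cvtColor(im,cv2.COLOR_RGB2HSV)
print('cam',-cv2.Rodrigues(np.array(c['rvec'],float))[0].T@np.array(c['tvec'],float).ravel())
dark=(im.max(2)<48).astype(np.uint8)*255
org=cv2.inRange(hsv,(8,120,120),(24,255,255))
m=roi(dark|org,(313,151),34); m=cv2.morphologyEx(m,cv2.MORPH_CLOSE,np.ones((5,5)))
ct=big(m);print('pack px',cv2.minAreaRect(ct),'z24',rect(c,ct,.024),'z0',rect(c,ct,0))
print('label',rect(c,big(roi(org,(313,151),34)),.024))
lt=((im.min(2)>110)&(hsv[:,:,1]<50)).astype(np.uint8)*255
lt=roi(lt,(347,285),62);lt[:250]=0;lt[325:]=0; m=cv2.morphologyEx(lt,cv2.MORPH_CLOSE,np.ones((9,9)))
ct=big(m);print('cradle px',cv2.minAreaRect(ct),rect(c,ct,.010),rect(c,ct,0))
k,a=key(c);print('key',k,a,ray(c,k,.019))
cv2.imwrite('pics/w2.png',cv2.resize(im[120:330,200:460],None,fx=3,fy=2.8)[:,:,::-1])
E
```

```text
cam [0.49973133 0.08144232 0.37350607]
pack px ((312.71832275390625, 150.70550537109375), (35.55943298339844, 55.42910385131836), 88.26429748535156) z24 [490.39  17.85  62.27  40.44   1.72] z0 [489.74  13.48  66.55  43.22   1.72]
label [ 4.8924e+02  2.1770e+01  4.3940e+01  1.6960e+01 -7.0000e-02]
cradle px ((345.71234130859375, 283.6224060058594), (114.12847900390625, 46.4862060546875), 0.9093804955482483) [ 532.85 -167.38  153.18   74.3    -1.1 ] [ 533.76 -174.23  157.39   76.34   -1.1 ]
key [391.30645161 289.5       ] 124 [[ 0.59406031 -0.1696252   0.019     ]]
```

Call:
{"method": "jog_arm", "body": {
  "motion": [
    {"x":17,"y":-10,"z":20,"spin":-10,"fingers":-0.4},
    {"x":17,"y":-10,"z":80,"spin":-20,"fingers":-0.4},
    {"x":17,"y":-10,"z":100,"spin":-30,"fingers":-0.4},
    {"x":17,"y":-10,"z":100,"spin":-40,"fingers":-0.4},
    {"x":17,"y":-10,"z":100,"spin":-50,"fingers":-0.4},
    {"x":17,"y":-10,"z":100,"spin":-60,"fingers":-0.4},
    {"x":17,"y":-10,"z":100,"spin":-70,"fingers":-0.4},
    {"x":17,"y":-10,"z":100,"spin":-80,"fingers":-0.4}
  ]
}}

```text
clock: 1.3
eef_pos: [0.49, 0.017, 0.1312]
tool_rot: [0.084, 0.996, -0.0, -0.0]
ft_force: [0.6, 0.1, 0.1]
grip_width: 0.0599
grasp_force: 0.0
```

Call:
{"method": "jog_arm", "body": {
  "motion": [
    {"spin":-10,"fingers":-0.4},
    {"spin":-10,"fingers":-0.4},
    {"spin":-10,"fingers":-0.4}
  ]
}}

```text
validation failed for argument at $.mo...
```

```bash
python3 - <<'E'
from h import *
c=grab('wrist','w3.png'); im=c['pixels'];hsv=cv2.cvtColor(im,cv2.COLOR_RGB2HSV)
o=readout.get_obs();T=R.from_quat(o['tool_rot']).as_matrix()
print(o['eef_pos'],o['grip_width'],o['clock'],o['joint_pos'].round(3),o['ft_force']);print(T.round(4))
print('cam',-cv2.Rodrigues(np.array(c['rvec'],float))[0].T@np.array(c['tvec'],float).ravel())
p=proj(c,[[.490,.0175,.024]])[0];print(p)
E
```

```text
[0.48996837 0.01700887 0.13124874] 0.059824215105301434 1.35 [ 0.035  0.29  -0.2    1.081 -0.     0.2  ] [-0.58709364  0.69988668 -0.13407803]
[[-9.864e-01  1.646e-01 -1.000e-04]
 [ 1.646e-01  9.864e-01 -0.000e+00]
 [ 1.000e-04 -0.000e+00 -1.000e+00]]
cam [0.40974892 0.03082775 0.27389212]
[320.64938804 193.61228598]
```

View pics/w3.png

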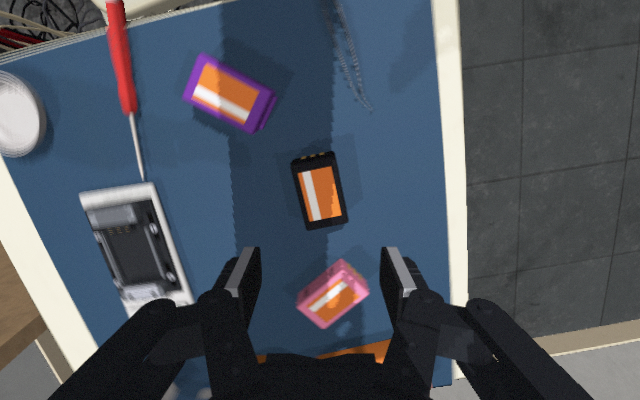

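The wrist picture shows the black pack centred at (320,193), gold strips at its upper edge (toward the robot), and the cradle at (135,245). The pack is the right one. I'll finish the spin with all fields given.

Call:
{"method": "jog_arm", "body": {
  "motion": [
    {"x":0,"y":0,"z":0,"spin":-9.5,"fingers":-0.4},
    {"x":0,"y":0,"z":0,"spin":-9.5,"fingers":-0.4}
  ]
}}

```text
clock: 1.6
eef_pos: [0.49, 0.017, 0.1313]
tool_rot: [0.006, 1.0, 0.0, -0.0]
ft_force: [0.2, 1.0, -0.3]
grip_width: 0.0598
grasp_force: 0.0
```

```bash
cat >> h.py <<'E'
def pack(c,z=.024,est=(.49,.0175),r=60):
    im=c['pixels'];hsv=cv2.cvtColor(im,cv2.COLOR_RGB2HSV)
    p=proj(c,[[est[0],est[1],z]])[0].astype(int)
    org=cv2.inRange(hsv,(8,120,120),(24,255,255)); wh=((im.min(2)>120)).astype(np.uint8)*255
    dark=(im.max(2)<48).astype(np.uint8)*255
    ct=big(cv2.morphologyEx(roi(dark|org|wh,p,r),cv2.MORPH_OPEN,np.ones((5,5))))
    lb=big(cv2.morphologyEx(roi(org|wh,p,r),cv2.MORPH_CLOSE,np.ones((3,3))))
    return rect(c,ct,z),rect(c,lb,z),cv2.boundingRect(ct)
E
python3 - <<'E'
from h import *
c=grab('wrist'); print(pack(c)); o=readout.get_obs();print(o['eef_pos'],o['grip_width'],R.from_quat(o['tool_rot']).as_matrix().round(4).tolist(),o['ft_force'])
for n in ('scene','side'):
    print(n,pack(grab(n),r=24))
E
```

```text
(array([4.9462e+02, 1.6290e+01, 5.1960e+01, 3.6930e+01, 4.3000e-01]), array([490.57,  16.66,  44.3 ,  28.68,   1.72]), (297, 169, 45, 59))
[0.48999873 0.01700844 0.13129102] 0.059966098740580114 [[-0.9999, 0.0128, -0.0], [0.0128, 0.9999, -0.0], [0.0, -0.0, -1.0]] [-0.53456337 -0.02899512  0.66111191]
scene (array([492.3 ,  15.78,  46.39,  31.24,   3.26]), array([492.19,  15.81,  46.54,  31.23,   2.38]), (293, 255, 29, 21))
side (array([499.65,  22.12,  69.57,  46.  ,   0.54]), array([490.32,  13.39,  45.07,  29.68,   2.41]), (365, 232, 34, 24))
```

Call:
{"method": "jog_arm", "body": {
  "motion": [
    {"x":-1,"y":0,"z":40,"spin":-2.5,"fingers":-0.4},
    {"x":-1,"y":0,"z":80,"spin":-2.5,"fingers":-0.4},
    {"x":-1,"y":0,"z":110,"spin":-2.5,"fingers":-0.2},
    {"x":-1,"y":0,"z":122,"spin":-2.5,"fingers":0},
    {"x":-1,"y":0,"z":122,"spin":-2.5,"fingers":0.1},
    {"x":-1,"y":0,"z":122,"spin":-2.5,"fingers":0.14},
    {"x":-1,"y":0,"z":122,"spin":-2.5,"fingers":0.14}
  ]
}}

```text
clock: 2.62
eef_pos: [0.4919, 0.017, 0.0104]
tool_rot: [-0.017, 1.0, 0.0, 0.001]
ft_force: [0.2, 0.2, -0.8]
grip_width: 0.0371
grasp_force: 29.6
```

Call:
{"method": "jog_arm", "body": {
  "motion": [
    {"x":0,"y":0,"z":0,"spin":0,"fingers":0.13},
    {"x":0,"y":0,"z":0,"spin":0,"fingers":0.13},
    {"x":0,"y":0,"z":-20,"spin":0,"fingers":0.13},
    {"x":0,"y":0,"z":-50,"spin":0,"fingers":0.13},
    {"x":0,"y":0,"z":-60,"spin":0,"fingers":0.13},
    {"x":0,"y":0,"z":-60,"spin":0,"fingers":0.13}
  ]
}}

```text
clock: 3.38
eef_pos: [0.4916, 0.017, 0.0698]
tool_rot: [-0.017, 1.0, 0.0, 0.001]
ft_force: [-0.6, -0.0, -2.1]
grip_width: 0.037
grasp_force: 29.6
```

```bash
python3 - <<'E'
from h import *
c=grab('wrist','w4.png'); o=readout.get_obs()
print(o['eef_pos'],o['tool_rot'].round(4),o['grip_width'],o['grasp_force'],o['ft_force'])
E
```

```text
[0.49073996 0.01698612 0.06892078] [-1.740e-02  9.998e-01  0.000e+00 -1.000e-04] 0.03748973837358529 29.554290175437927 [-0.11166343 -0.3328545  -2.10563717]
```

View pics/w4.png

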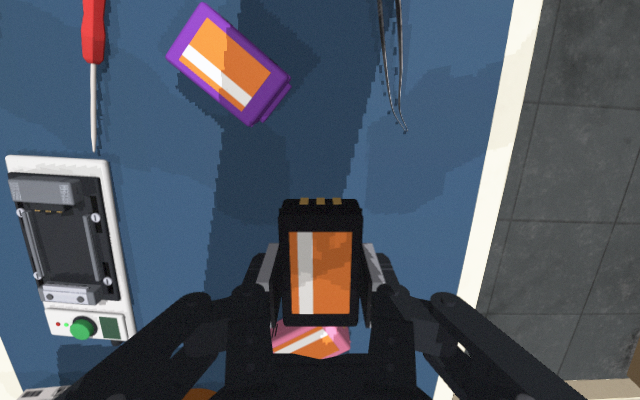

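Wrist view: the pack is held straight, nose/gold strips at (320,201), label centre about (320,272). The cradle at left has its contacts at (45,195), hook block (72,295) and key (82,328). I'll carry the pack over the cradle.

Call:
{"method": "jog_arm", "body": {
  "motion": [
    {"x":-3,"y":-30,"z":0,"spin":3,"fingers":0.13},
    {"x":-10,"y":-75,"z":0,"spin":3,"fingers":0.13},
    {"x":-17,"y":-120,"z":0,"spin":3,"fingers":0.13},
    {"x":-22,"y":-160,"z":0,"spin":3,"fingers":0.13},
    {"x":-24.5,"y":-185.5,"z":0,"spin":3,"fingers":0.13},
    {"x":-24.5,"y":-185.5,"z":0,"spin":3,"fingers":0.13},
    {"x":-24.5,"y":-185.5,"z":0,"spin":3,"fingers":0.13}
  ]
}}

```text
clock: 4.3
eef_pos: [0.5209, -0.1667, 0.0681]
tool_rot: [0.009, 1.0, 0.001, -0.001]
ft_force: [0.4, -0.1, -1.6]
grip_width: 0.0374
grasp_force: 29.5
```

```bash
python3 - <<'E'
from h import *
c=grab('wrist','w5.png'); o=readout.get_obs()
print(o['eef_pos'],o['tool_rot'].round(4),o['grip_width'],o['grasp_force'],o['ft_force'])
z=o['eef_pos'][2]-.0104+.024
print(proj(c,[[*o['eef_pos'][:2],z]]))
E
```

```text
[ 0.52107675 -0.16643777  0.06835189] [ 8.3e-03  1.0e+00  5.0e-04 -1.0e-03] 0.037416864861503606 29.499725103378296 [-0.76571727  0.44126559 -1.57716773]
[[320.59989066 272.85866487]]
```

View pics/w5.png

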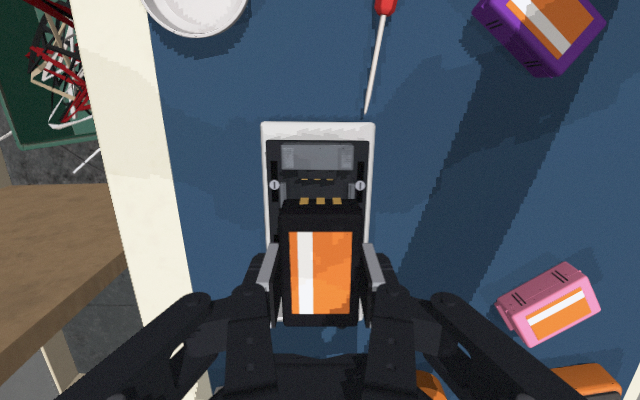

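The view shows the base's contact end with corners near (262,123) and (375,123), block at (317,157), sprung contacts at (317,180), held pack nose at (320,203). I'll measure these.

```bash
python3 - <<'E'
from h import *
c=grab('wrist'); im=c['pixels'].astype(int); o=readout.get_obs()
T=R.from_quat(o['tool_rot']).as_matrix();e=o['eef_pos'];print(e,'toolyaw',np.degrees(np.arctan2(-T[0,1],T[1,1])))
white=(im.min(2)>150).astype(np.uint8)*255
L=[];Rr=[]
for r in range(130,225,3):
    xs=np.where(white[r,240:400])[0]+240
    L.append((xs.min(),r));Rr.append((xs.max(),r))
for z in (.008,.012):
    for nm,p in (('L',L),('R',Rr)):
        w=ray(c,p,z)*1000; k=np.polyfit(w[:,0],w[:,1],1); print(z,nm,'y at x=490:',np.polyval(k,490).round(2),'at 520',np.polyval(k,520).round(2),'yaw',np.degrees(np.arctan(k[0])).round(2))
# top edge
Tp=[(u,np.where(white[110:140,u])[0].min()+110) for u in range(272,366,4)]
w=ray(c,Tp,.010)*1000;k=np.polyfit(w[:,1],w[:,0],1);print('front x at y=-167',np.polyval(k,-167).round(2),'slope deg',-np.degrees(np.arctan(k[0])).round(2))
g=im.mean(2)
print('row profile col 317:',[(r,int(g[r,300:316].mean())) for r in range(138,206,2)])
print('col profile row 157:',[(u,int(g[152:162,u].mean())) for u in range(262,378,2)])
pp=c['pixels'];hsv=cv2.cvtColor(pp,cv2.COLOR_RGB2HSV)
org=cv2.inRange(hsv,(8,120,120),(24,255,255))|((im.min(2)>120).astype(np.uint8)*255);org[:228]=0;org[320:]=0;org[:,:285]=0;org[:,356:]=0
ct=big(org);print('label',cv2.boundingRect(ct),rect(c,ct,e[2]+.0136))
gold=cv2.inRange(hsv,(15,60,80),(35,255,255));gold[:195]=0;gold[208:]=0;gold[:,:295]=0;gold[:,345:]=0
ys,xs=np.where(gold);print('gold',xs.min(),xs.max(),ys.min(),ys.max(),ray(c,[((xs.min()+xs.max())/2,ys.min())],e[2]+.005))
E
```

```text
[ 0.52134229 -0.16635839  0.06864431] toolyaw -0.924626765546031
0.008 L y at x=490: -204.3 at 520 -205.07 yaw -1.47
0.008 R y at x=490: -131.75 at 520 -132.51 yaw -1.45
0.012 L y at x=490: -203.55 at 520 -204.32 yaw -1.47
0.012 R y at x=490: -132.43 at 520 -133.19 yaw -1.45
front x at y=-167 456.86 slope deg -0.25
row profile col 317: [(138, 191), (140, 37), (142, 70), (144, 99), (146, 117), (148, 117), (150, 118), (152, 116), (154, 116), (156, 115), (158, 114), (160, 110), (162, 110), (164, 110), (166, 110), (168, 107), (170, 38), (172, 45), (174, 44), (176, 44), (178, 53), (180, 31), (182, 31), (184, 37), (186, 45), (188, 45), (190, 45), (192, 46), (194, 45), (196, 46), (198, 82), (200, 69), (202, 71), (204, 44)]
col profile row 157: [(262, 180), (264, 202), (266, 44), (268, 45), (270, 38), (272, 38), (274, 37), (276, 40), (278, 44), (280, 63), (282, 112), (284, 137), (286, 128), (288, 130), (290, 123), (292, 120), (294, 109), (296, 109), (298, 112), (300, 113), (302, 113), (304, 113), (306, 113), (308, 113), (310, 115), (312, 116), (314, 116), (316, 117), (318, 116), (320, 116), (322, 115), (324, 116), (326, 116), (328, 117), (330, 116), (332, 117), (334, 117), (336, 116), (338, 105), (340, 113), (342, 127), (344, 129), (346, 122), (348, 126), (350, 123), (352, 87), (354, 43), (356, 44), (358, 42), (360, 42), (362, 41), (364, 44), (366, 42), (368, 158), (370, 203), (372, 159), (374, 77), (376, 78)]
label (289, 232, 63, 82) [ 522.23 -166.39   44.56   28.95   -1.1 ]
gold 299 341 197 204 [[ 0.4861224  -0.1657867   0.07364431]]
```

```bash
python3 - <<'E'
from h import *
c=grab('wrist')
for p,z in (((316.7,169.5),.023),((316.7,144),.023),((281,157),.023),((352.5,157),.023),((274,185),.015),((360,185),.015),((317,179),.021),((317,182),.013)): print(p,z,(ray(c,[p],z)[0]*1000).round(1))
E
```

```text
(316.7, 169.5) 0.023 [ 485.5 -167.7   23. ]
(316.7, 144) 0.023 [ 469.7 -167.4   23. ]
(281, 157) 0.023 [ 477.2 -189.4   23. ]
(352.5, 157) 0.023 [ 478.  -145.6   23. ]
(274, 185) 0.015 [ 497.3 -196.    15. ]
(360, 185) 0.015 [ 498.3 -139.6   15. ]
(317, 179) 0.021 [ 492.1 -167.7   21. ]
(317, 182) 0.013 [ 496.3 -167.8   13. ]
```

Call:
{"method": "jog_arm", "body": {
  "motion": [
    {"x":-4.3,"y":-2.2,"z":10,"spin":0.4,"fingers":0.13},
    {"x":-4.3,"y":-2.2,"z":22,"spin":0.4,"fingers":0.13},
    {"x":-4.3,"y":-2.2,"z":30,"spin":0.4,"fingers":0.13},
    {"x":-4.3,"y":-2.2,"z":30,"spin":0.4,"fingers":0.13},
    {"x":-4.3,"y":-2.2,"z":30,"spin":0.4,"fingers":0.12},
    {"x":-4.3,"y":-2.2,"z":30,"spin":0.4,"fingers":0.12}
  ]
}}

```text
clock: 5.2
eef_pos: [0.5266, -0.17, 0.0398]
tool_rot: [0.012, 1.0, -0.0, 0.0]
ft_force: [0.3, -0.3, -2.1]
grip_width: 0.0379
grasp_force: 15.6
```

```bash
python3 - <<'E'
from h import *
c=grab('wrist'); o=readout.get_obs();e=o['eef_pos'];T=R.from_quat(o['tool_rot']).as_matrix()
print(e,'toolyaw',np.degrees(np.arctan2(-T[0,1],T[1,1])),o['grip_width'],o['grasp_force'],o['ft_force'],o['ft_torque'])
s=grab('side');p=proj(s,[[.525,-.168,.02]])[0].astype(int)
A=cv2.resize(c['pixels'][90:330,200:440],(480,480),interpolation=cv2.INTER_CUBIC)
B=cv2.resize(s['pixels'][p[1]-60:p[1]+60,p[0]-40:p[0]+40],(320,480),interpolation=cv2.INTER_CUBIC)
cv2.imwrite('pics/w6.png',np.hstack([A,B])[:,:,::-1])
E
```

```text
[ 0.52659026 -0.16998639  0.03976538] toolyaw -1.4063844853377971 0.0376633731617699 15.618811547756195 [-0.79404041 -0.2732605  -0.86727905] [0.03000414 0.03142224 0.01921897]
```

View pics/w6.png

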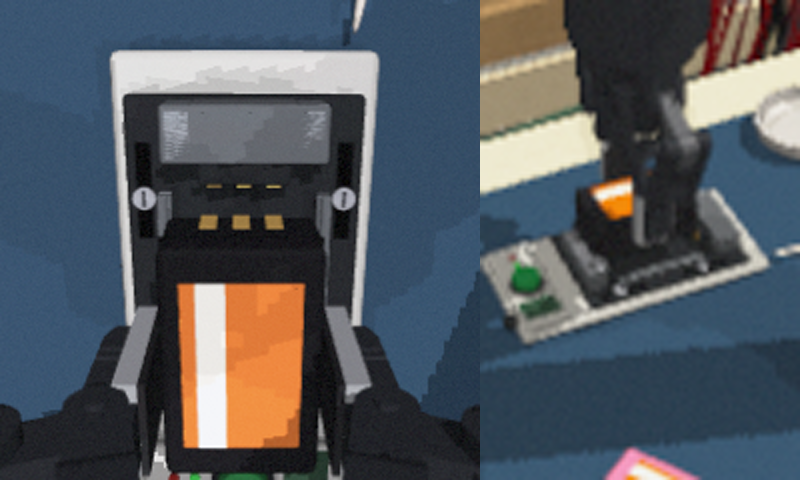

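Left half: the pack nose (gold strips at crop (241,222)) is about 1 px left of the contacts (crop (243,186)). The block is centred at crop (245,133). The right half (side view) shows the pack level over the bay. I'll compute the y offset.

```bash
python3 - <<'E'
from h import *
c=grab('wrist'); o=readout.get_obs();e=o['eef_pos'];print(e,o['ft_force'])
im=c['pixels'].astype(int)
white=(im.min(2)>150)
mid=[];
for r in range(125,200,3):
    xs=np.where(white[r,240:400])[0]+240; w=ray(c,[(xs.min(),r),(xs.max(),r)],.010)*1000; mid.append(w.mean(0)[:2])
mid=np.array(mid);k=np.polyfit(mid[:,0],mid[:,1],1);print('line y at 495,527:',np.polyval(k,[495,527]),np.degrees(k[0]))
for p,z in (((280,156.5),.023),((364.5,156.5),.023),((320.5,201),e[2]-.008),((321.5,183),.020),((322.2,171.5),.023),((320.5,197.3),e[2]-.0104)): print((ray(c,[p],z)[0]*1000).round(2))
hsv=cv2.cvtColor(c['pixels'],cv2.COLOR_RGB2HSV)
org=cv2.inRange(hsv,(8,120,120),(24,255,255))|((im.min(2)>120).astype(np.uint8)*255);org[:228]=0;org[320:]=0;org[:,:285]=0;org[:,356:]=0
print('label',rect(c,big(org),e[2]+.0136))
E
```

```text
[ 0.52646295 -0.16991687  0.03968039] [ 0.25810333 -0.0501189  -1.63796547]
line y at 495,527: [-168.28360183 -169.17438793] -1.5949463800154802
[ 476.32 -189.33   23.  ]
[ 477.45 -145.62   23.  ]
[ 498.2  -168.94   31.68]
[ 492.01 -168.22   20.  ]
[ 484.88 -167.69   23.  ]
[ 497.02 -168.9    29.28]
label [ 527.87 -169.89   44.76   29.11   -1.49]
```

Call:
{"method": "jog_arm", "body": {
  "motion": [
    {"x":1.5,"y":0.9,"z":2,"spin":0,"fingers":0.12},
    {"x":1.5,"y":0.9,"z":4,"spin":0,"fingers":0.12},
    {"x":1.5,"y":0.9,"z":5,"spin":0,"fingers":0.12},
    {"x":1.5,"y":0.9,"z":5.7,"spin":0,"fingers":0.12},
    {"x":1.5,"y":0.9,"z":6.4,"spin":0,"fingers":0.12},
    {"x":1.5,"y":0.9,"z":6.4,"spin":0,"fingers":0.12}
  ]
}}

```text
clock: 6.1
eef_pos: [0.5247, -0.1689, 0.0329]
tool_rot: [0.012, 1.0, -0.0, -0.0]
ft_force: [-0.5, 0.7, -1.0]
grip_width: 0.0376
grasp_force: 15.6
```

Call:
{"method": "jog_arm", "body": {
  "motion": [
    {"x":0,"y":0,"z":0.6,"spin":0,"fingers":0.12},
    {"x":0,"y":0,"z":1.2,"spin":0,"fingers":0.12},
    {"x":0,"y":0,"z":1.2,"spin":0,"fingers":0.12}
  ]
}}

```text
clock: 6.48
eef_pos: [0.5248, -0.1689, 0.0317]
tool_rot: [0.012, 1.0, 0.0, 0.0]
ft_force: [-0.3, 0.1, -0.8]
grip_width: 0.0377
grasp_force: 15.7
```

Call:
{"method": "jog_arm", "body": {
  "motion": [
    {"x":0,"y":0,"z":0.6,"spin":0,"fingers":0.12},
    {"x":0,"y":0,"z":1.2,"spin":0,"fingers":0.12},
    {"x":0,"y":0,"z":1.2,"spin":0,"fingers":0.12}
  ]
}}

```text
clock: 6.85
eef_pos: [0.5247, -0.1689, 0.0313]
tool_rot: [0.012, 1.0, -0.0, 0.0]
ft_force: [-3.1, 1.2, 4.6]
grip_width: 0.0376
grasp_force: 16.3
```

Call:
{"method": "jog_arm", "body": {
  "motion": [
    {"x":0,"y":0,"z":0.3,"spin":0,"fingers":0.117},
    {"x":0,"y":0,"z":0.6,"spin":0,"fingers":0.117},
    {"x":0,"y":0,"z":0.6,"spin":0,"fingers":0.117}
  ]
}}

```text
clock: 7.22
eef_pos: [0.5242, -0.1689, 0.0301]
tool_rot: [0.012, 1.0, -0.0, -0.0]
ft_force: [-4.0, 1.2, 5.3]
grip_width: 0.0375
grasp_force: 11.6
```

```bash
python3 - <<'E'
from h import *
for i in range(3):
    s=grab('side' if i<2 else 'wrist'); o=readout.get_obs();print(o['eef_pos'],o['ft_force'].round(2),o['ft_torque'].round(3),o['grasp_force'])
E
```

```text
[ 0.52423384 -0.16886043  0.03008684] [-3.46  0.51  6.29] [0.128 0.667 0.029] 11.637771874666214
[ 0.52424881 -0.16890056  0.0301078 ] [-3.37  1.47  6.34] [0.157 0.685 0.027] 11.637749075889587
[ 0.52428045 -0.16886832  0.030123  ] [-3.91  0.59  6.05] [0.138 0.663 0.012] 11.637184470891953
```

Call:
{"method": "jog_arm", "body": {
  "motion": [
    {"x":0,"y":0,"z":0.3,"spin":0,"fingers":0.115},
    {"x":0,"y":0,"z":0.7,"spin":0,"fingers":0.115},
    {"x":0,"y":0,"z":1.1,"spin":0,"fingers":0.115},
    {"x":0,"y":0,"z":1.5,"spin":0,"fingers":0.115},
    {"x":0,"y":0,"z":1.5,"spin":0,"fingers":0.115}
  ]
}}

```text
clock: 8.0
eef_pos: [0.5244, -0.1689, 0.0282]
tool_rot: [0.012, 1.0, -0.0, -0.0]
ft_force: [-5.1, 0.4, 3.7]
grip_width: 0.0379
grasp_force: 8.3
```

```bash
python3 - <<'E'
from h import *
c=grab('wrist');s=grab('side');a=grab('scene'); o=readout.get_obs();print(o['eef_pos'],o['ft_force'].round(2),o['ft_torque'].round(3),o['grasp_force'])
p=proj(s,[[.525,-.168,.02]])[0].astype(int)
A=cv2.resize(c['pixels'][120:340,230:410],(393,480),interpolation=cv2.INTER_CUBIC)
B=cv2.resize(s['pixels'][p[1]-40:p[1]+40,p[0]-33:p[0]+33],(396,480),interpolation=cv2.INTER_CUBIC)
cv2.imwrite('pics/w7.png',np.hstack([A,B])[:,:,::-1])
E
```

```text
[ 0.52447102 -0.16889965  0.02823545] [-3.84 -0.46  3.24] [0.027 0.695 0.043] 8.280875980854034
```

View pics/w7.png

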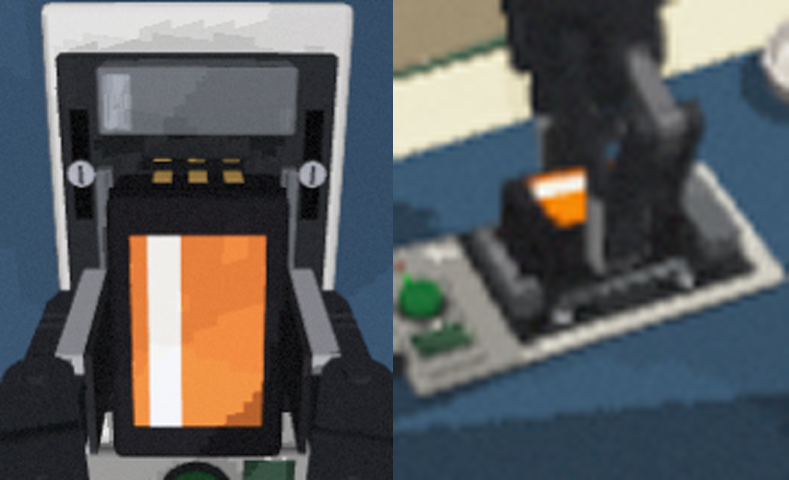

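Left: nose strips (197,177) line up with the contacts (195,160). Right: the pack's tail is raised on the hook block and the nose is down. I'll measure the tilt with solvePnP on the label corners.

```bash
cat >> h.py <<'E'
def tilt(c,y0=225,y1=330,x0=280,x1=360):
    im=c['pixels'].astype(int);hsv=cv2.cvtColor(c['pixels'],cv2.COLOR_RGB2HSV)
    m=cv2.inRange(hsv,(8,120,120),(24,255,255))|((im.min(2)>115).astype(np.uint8)*255)
    z=np.zeros_like(m);z[y0:y1,x0:x1]=m[y0:y1,x0:x1]
    z=cv2.morphologyEx(z,cv2.MORPH_OPEN,np.ones((5,5)))
    ct=big(z);eps=2
    while True:
        q=cv2.approxPolyDP(ct,eps,True)
        if len(q)<=4: break
        eps+=.5
    q=q.reshape(-1,2).astype(float);q=q+np.sign(q-q.mean(0))*.5
    q=q[np.lexsort((q[:,0],q[:,1]>q[:,1].mean()))] # TL TR BL BR
    # pack frame: nose = top of image (-x); image left = -y
    P=np.array([[-22.4,-14.5,0],[-22.4,14.5,0],[22.4,-14.5,0],[22.4,14.5,0]])/1000
    ok,rv,tv=cv2.solvePnP(P,q,np.array(c['K']),np.array(c['dist']),flags=cv2.SOLVEPNP_ITERATIVE)
    Rw=cv2.Rodrigues(np.array(c['rvec'],float))[0];M=Rw.T@cv2.Rodrigues(rv)[0];t=Rw.T@(tv.ravel()-np.array(c['tvec'],float).ravel())
    return q.tolist(),'ctr',(t*1000).round(1),'pitch(nose down +)',np.degrees(np.arcsin(M[2,0])).round(2),'yaw',np.degrees(np.arctan2(M[1,0],M[0,0])).round(2)
E
python3 - <<'E'
from h import *
print(tilt(grab('wrist'))); print(tilt(grab('wrist'))[1:])
E
```

```text
([[288.5, 227.5], [351.5, 227.5], [290.5, 314.5], [349.5, 314.5]], 'ctr', array([ 524.5, -168.9,   42. ]), 'pitch(nose down +)', np.float64(6.61), 'yaw', np.float64(-1.49))
('ctr', array([ 524.7, -168.9,   42.1]), 'pitch(nose down +)', np.float64(6.63), 'yaw', np.float64(-1.49))
```

Call:
{"method": "jog_arm", "body": {
  "motion": [
    {"x":0,"y":0,"z":0,"spin":0,"fingers":0.13},
    {"x":0,"y":0,"z":-0.3,"spin":0,"fingers":0.13},
    {"x":1,"y":0,"z":-0.3,"spin":0,"fingers":0.13},
    {"x":2,"y":0,"z":-0.3,"spin":0,"fingers":0.13},
    {"x":3,"y":0,"z":-0.3,"spin":0,"fingers":0.13},
    {"x":3,"y":0,"z":-0.3,"spin":0,"fingers":0.13}
  ]
}}

```text
clock: 9.0
eef_pos: [0.5217, -0.1688, 0.0286]
tool_rot: [0.012, 1.0, 0.0, -0.0]
ft_force: [0.2, 0.5, -1.9]
grip_width: 0.0375
grasp_force: 20.0
```

Call:
{"method": "jog_arm", "body": {
  "motion": [
    {"x":0.5,"y":0,"z":0,"spin":0,"fingers":0.13},
    {"x":1,"y":0,"z":0,"spin":0,"fingers":0.13},
    {"x":1,"y":0,"z":0,"spin":0,"fingers":0.13}
  ]
}}

```text
clock: 9.38
eef_pos: [0.5209, -0.1688, 0.0288]
tool_rot: [0.012, 1.0, -0.0, 0.0]
ft_force: [0.0, 0.3, -2.1]
grip_width: 0.0382
grasp_force: 20.0
```

Call:
{"method": "jog_arm", "body": {
  "motion": [
    {"x":0.5,"y":0,"z":0,"spin":0,"fingers":0.14},
    {"x":1,"y":0,"z":0,"spin":0,"fingers":0.14},
    {"x":1,"y":0,"z":0,"spin":0,"fingers":0.14}
  ]
}}

```text
clock: 9.75
eef_pos: [0.5207, -0.1688, 0.029]
tool_rot: [0.012, 1.0, -0.0, 0.001]
ft_force: [3.6, 1.1, -3.2]
grip_width: 0.0373
grasp_force: 29.9
```

Call:
{"method": "jog_arm", "body": {
  "motion": [
    {"x":0.5,"y":0,"z":0,"spin":0,"fingers":0.14},
    {"x":1,"y":0,"z":0,"spin":0,"fingers":0.14},
    {"x":1,"y":0,"z":0,"spin":0,"fingers":0.14}
  ]
}}

```text
clock: 10.12
eef_pos: [0.5193, -0.1688, 0.0289]
tool_rot: [0.012, 1.0, -0.0, 0.001]
ft_force: [5.6, 0.1, -2.7]
grip_width: 0.0372
grasp_force: 29.9
```

Call:
{"method": "jog_arm", "body": {
  "motion": [
    {"x":0.5,"y":0,"z":0,"spin":0,"fingers":0.14},
    {"x":1,"y":0,"z":0,"spin":0,"fingers":0.14},
    {"x":1,"y":0,"z":0,"spin":0,"fingers":0.14}
  ]
}}

```text
clock: 10.5
eef_pos: [0.5184, -0.1688, 0.029]
tool_rot: [0.012, 1.0, -0.0, 0.001]
ft_force: [6.0, -0.4, -2.1]
grip_width: 0.0375
grasp_force: 29.9
```

Call:
{"method": "jog_arm", "body": {
  "motion": [
    {"x":0.5,"y":0,"z":0,"spin":0,"fingers":0.14},
    {"x":1,"y":0,"z":0,"spin":0,"fingers":0.14},
    {"x":1.5,"y":0,"z":0,"spin":0,"fingers":0.14},
    {"x":2,"y":0,"z":0,"spin":0,"fingers":0.14},
    {"x":2,"y":0,"z":0,"spin":0,"fingers":0.14}
  ]
}}

```text
clock: 11.12
eef_pos: [0.5171, -0.1688, 0.0291]
tool_rot: [0.012, 1.0, -0.0, 0.001]
ft_force: [6.3, 0.6, -3.9]
grip_width: 0.0374
grasp_force: 29.9
```

Call:
{"method": "jog_arm", "body": {
  "motion": [
    {"x":0.5,"y":0,"z":0,"spin":0,"fingers":0.14},
    {"x":1,"y":0,"z":0,"spin":0,"fingers":0.14},
    {"x":1,"y":0,"z":0,"spin":0,"fingers":0.14}
  ]
}}

```text
clock: 11.5
eef_pos: [0.5165, -0.1687, 0.0291]
tool_rot: [0.012, 1.0, -0.0, 0.002]
ft_force: [8.0, 0.8, -3.5]
grip_width: 0.0373
grasp_force: 29.9
```

```bash
python3 - <<'E'
from h import *
c=grab('wrist','w8.png');print(tilt(c)); o=readout.get_obs();print(o['eef_pos'],o['ft_force'].round(2))
E
```

```text
([[288.5, 227.5], [351.5, 227.5], [290.5, 314.5], [349.5, 314.5]], 'ctr', array([ 516.5, -168.7,   42.9]), 'pitch(nose down +)', np.float64(6.85), 'yaw', np.float64(-1.47))
[ 0.51646772 -0.16871991  0.02914746] [ 7.77  0.17 -4.18]
```

Call:
{"method": "jog_arm", "body": {
  "motion": [
    {"x":0.4,"y":0,"z":0,"spin":0,"fingers":0.14},
    {"x":0.8,"y":0,"z":0,"spin":0,"fingers":0.14},
    {"x":1.2,"y":0,"z":0,"spin":0,"fingers":0.14},
    {"x":1.2,"y":0,"z":0,"spin":0,"fingers":0.14}
  ]
}}

```text
clock: 12.05
eef_pos: [0.5157, -0.1687, 0.0292]
tool_rot: [0.012, 1.0, -0.0, 0.002]
ft_force: [7.2, -0.2, -4.2]
grip_width: 0.0375
grasp_force: 29.9
```

Call:
{"method": "jog_arm", "body": {
  "motion": [
    {"x":0.4,"y":0,"z":0,"spin":0,"fingers":0.14},
    {"x":0.7,"y":0,"z":0.3,"spin":0,"fingers":0.14},
    {"x":0.7,"y":0,"z":0.7,"spin":0,"fingers":0.14},
    {"x":0.7,"y":0,"z":1.2,"spin":0,"fingers":0.14},
    {"x":0.7,"y":0,"z":1.2,"spin":0,"fingers":0.14}
  ]
}}

```text
clock: 12.68
eef_pos: [0.5158, -0.1687, 0.029]
tool_rot: [0.012, 1.0, -0.0, 0.003]
ft_force: [8.0, 1.0, -0.6]
grip_width: 0.0373
grasp_force: 30.4
```

Call:
{"method": "jog_arm", "body": {
  "motion": [
    {"x":0,"y":0,"z":-1.2,"spin":0,"fingers":0.14},
    {"x":0.4,"y":0,"z":-1.2,"spin":0,"fingers":0.14},
    {"x":0.8,"y":0,"z":-1.2,"spin":0,"fingers":0.14},
    {"x":0.8,"y":0,"z":-1.2,"spin":0,"fingers":0.14}
  ]
}}

```text
clock: 13.18
eef_pos: [0.5148, -0.1687, 0.0295]
tool_rot: [0.012, 1.0, -0.0, 0.003]
ft_force: [9.0, 1.3, -3.3]
grip_width: 0.0372
grasp_force: 30.0
```

```bash
python3 - <<'E'
from h import *
c=grab('wrist');print(tilt(c)); 
for i in range(3):
    o=readout.get_obs();print(o['eef_pos'],o['ft_force'].round(2),o['ft_torque'].round(3));camera('side')
E
```

```text
([[288.5, 227.5], [351.5, 227.5], [290.5, 314.5], [349.5, 314.5]], 'ctr', array([ 514.8, -168.7,   43.4]), 'pitch(nose down +)', np.float64(6.97), 'yaw', np.float64(-1.46))
[ 0.5148589  -0.16871807  0.02953242] [ 7.86  0.74 -4.25] [ 0.185 -2.053 -0.055]
[ 0.51487674 -0.16871276  0.02953274] [ 9.13  1.21 -3.92] [ 0.251 -2.033 -0.054]
[ 0.51488312 -0.16871586  0.02956386] [ 8.82  0.4  -3.8 ] [ 0.172 -1.941  0.023]
```

Call:
{"method": "jog_arm", "body": {
  "motion": [
    {"x":0,"y":0,"z":0.5,"spin":0,"fingers":0.14},
    {"x":0.1,"y":0,"z":1,"spin":0,"fingers":0.14},
    {"x":0.2,"y":0,"z":1.5,"spin":0,"fingers":0.14},
    {"x":0.2,"y":0,"z":1.5,"spin":0,"fingers":0.14}
  ]
}}

```text
clock: 13.88
eef_pos: [0.5155, -0.1687, 0.0293]
tool_rot: [0.012, 1.0, -0.0, 0.004]
ft_force: [7.5, 1.3, 3.2]
grip_width: 0.0376
grasp_force: 30.8
```

```bash
python3 - <<'E'
from h import *
c=grab('wrist','w9.png');print(tilt(c)[1:]); A=[]
for i in range(6):
    o=readout.get_obs();A.append(np.r_[o['ft_force'],o['ft_torque']]);camera('side')
print(np.mean(A,0).round(3),o['eef_pos'])
s=grab('side');p=proj(s,[[.540,-.168,.02]])[0].astype(int)
A=cv2.resize(c['pixels'][120:360,230:410],(360,480),interpolation=cv2.INTER_CUBIC)
B=cv2.resize(s['pixels'][p[1]-40:p[1]+30,p[0]-33:p[0]+33],(440,480),interpolation=cv2.INTER_CUBIC)
cv2.imwrite('pics/w9.png',np.hstack([A,B])[:,:,::-1])
E
```

```text
('ctr', array([ 516.1, -168.6,   41.8]), 'pitch(nose down +)', np.float64(8.35), 'yaw', np.float64(-1.74))
[ 7.711  1.828  2.176  0.389 -1.689 -0.052] [ 0.51545261 -0.16877019  0.02924805]
```

View pics/w9.png

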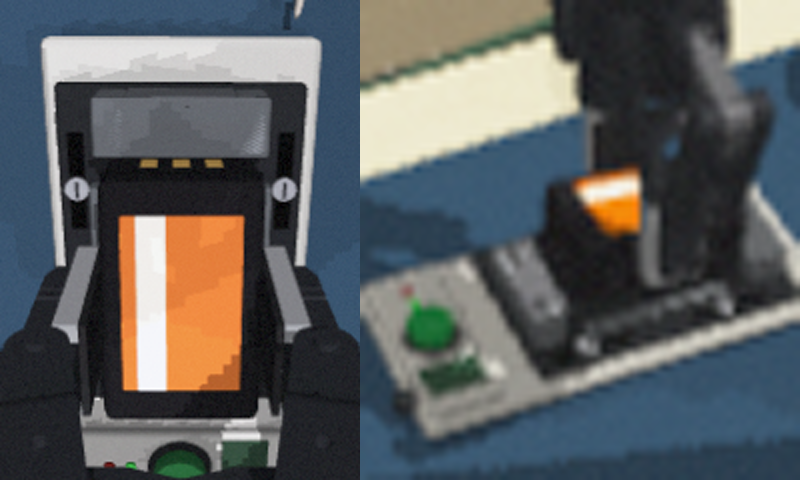

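Call:
{"method": "jog_arm", "body": {
  "motion": [
    {"x":0.2,"y":0,"z":0.3,"spin":0,"fingers":0.14},
    {"x":0.5,"y":0,"z":0.6,"spin":0,"fingers":0.14},
    {"x":0.5,"y":0,"z":0.6,"spin":0,"fingers":0.14}
  ]
}}

```text
clock: 14.65
eef_pos: [0.5154, -0.1688, 0.0291]
tool_rot: [0.012, 1.0, -0.0, 0.004]
ft_force: [7.8, 2.1, 4.7]
grip_width: 0.0371
grasp_force: 31.0
```

```bash
python3 - <<'E'
from h import *
c=grab('wrist');print(tilt(c)); A=[]
for i in range(6):
    o=readout.get_obs();A.append(np.r_[o['ft_force'],o['ft_torque']]);camera('side')
print(np.mean(A,0).round(3),o['eef_pos'],o['tool_rot'])
E
```

```text
([[289.5, 227.5], [351.5, 227.5], [290.5, 314.5], [349.5, 314.5]], 'ctr', array([ 516.1, -168.6,   41.7]), 'pitch(nose down +)', np.float64(8.42), 'yaw', np.float64(-1.73))
[ 8.495  1.701  4.482  0.453 -1.701 -0.069] [ 0.51546099 -0.168794    0.02912036] [ 1.19037748e-02  9.99919744e-01 -2.29999988e-04  4.33041034e-03]
```

Call:
{"method": "jog_arm", "body": {
  "motion": [
    {"x":0,"y":0,"z":0,"spin":0,"fingers":0.125},
    {"x":0,"y":0,"z":0,"spin":0,"fingers":0.12},
    {"x":0,"y":0,"z":0,"spin":0,"fingers":0.12}
  ]
}}

```text
clock: 15.38
eef_pos: [0.5155, -0.1688, 0.0291]
tool_rot: [0.012, 1.0, -0.0, 0.004]
ft_force: [8.3, 2.6, 3.9]
grip_width: 0.0375
grasp_force: 16.4
```

Call:
{"method": "jog_arm", "body": {
  "motion": [
    {"x":0,"y":0,"z":0.3,"spin":0,"fingers":0.12},
    {"x":0,"y":0,"z":0.6,"spin":0,"fingers":0.12},
    {"x":0,"y":0,"z":0.6,"spin":0,"fingers":0.12}
  ]
}}

```text
clock: 15.75
eef_pos: [0.5155, -0.1689, 0.0285]
tool_rot: [0.012, 1.0, -0.0, 0.004]
ft_force: [8.5, 2.7, 3.0]
grip_width: 0.0378
grasp_force: 16.5
```

Call:
{"method": "jog_arm", "body": {
  "motion": [
    {"x":0,"y":0,"z":0.4,"spin":0,"fingers":0.12},
    {"x":0,"y":0,"z":0.8,"spin":0,"fingers":0.12},
    {"x":0,"y":0,"z":1.2,"spin":0,"fingers":0.12},
    {"x":0,"y":0,"z":1.2,"spin":0,"fingers":0.12}
  ]
}}

```text
clock: 16.25
eef_pos: [0.5156, -0.1691, 0.0274]
tool_rot: [0.012, 1.0, -0.001, 0.004]
ft_force: [7.9, 1.3, 4.8]
grip_width: 0.0375
grasp_force: 16.6
```

```bash
python3 - <<'E'
from h import *
A=[];print(tilt(grab('wrist')))
for i in range(6):
    o=readout.get_obs();A.append(np.r_[o['ft_force'],o['ft_torque']]);camera('side')
print(np.mean(A,0).round(3),o['eef_pos'],o['tool_rot'])
E
```

```text
([[289.5, 227.5], [351.5, 227.5], [290.5, 314.5], [349.5, 314.5]], 'ctr', array([ 516.3, -168.9,   40. ]), 'pitch(nose down +)', np.float64(8.44), 'yaw', np.float64(-1.73))
[ 8.046  1.597  4.161  0.335 -1.677 -0.052] [ 0.51562227 -0.16907972  0.02744336] [ 1.19475114e-02  9.99918417e-01 -5.40474568e-04  4.48601483e-03]
```

Call:
{"method": "jog_arm", "body": {
  "motion": [
    {"x":0,"y":0,"z":0.4,"spin":0,"fingers":0.12},
    {"x":0,"y":0,"z":0.8,"spin":0,"fingers":0.12},
    {"x":0,"y":0,"z":1.2,"spin":0,"fingers":0.12},
    {"x":0,"y":0,"z":1.2,"spin":0,"fingers":0.12}
  ]
}}

```text
clock: 17.1
eef_pos: [0.5157, -0.1693, 0.0264]
tool_rot: [0.012, 1.0, -0.001, 0.005]
ft_force: [8.5, 0.9, 5.0]
grip_width: 0.0374
grasp_force: 16.6
```

Call:
{"method": "jog_arm", "body": {
  "motion": [
    {"x":0,"y":0,"z":0.4,"spin":0,"fingers":0.12},
    {"x":0,"y":0,"z":0.8,"spin":0,"fingers":0.12},
    {"x":0,"y":0,"z":0.8,"spin":0,"fingers":0.12}
  ]
}}

```text
clock: 17.48
eef_pos: [0.5158, -0.1693, 0.0256]
tool_rot: [0.012, 1.0, -0.001, 0.005]
ft_force: [9.8, 0.8, 4.8]
grip_width: 0.0376
grasp_force: 16.6
```

```bash
python3 - <<'E'
from h import *
A=[];print(tilt(grab('wrist')))
for i in range(5):
    o=readout.get_obs();A.append(np.r_[o['ft_force'],o['ft_torque']]);camera('side')
print(np.mean(A,0).round(3),o['eef_pos'],o['tool_rot'])
E
```

```text
([[289.5, 227.5], [351.5, 228.5], [290.5, 314.5], [349.5, 314.5]], 'ctr', array([ 516.6, -169.2,   38.1]), 'pitch(nose down +)', np.float64(7.86), 'yaw', np.float64(-1.81))
[ 8.497  0.593  4.91   0.198 -1.69  -0.032] [ 0.51577987 -0.16934247  0.02555195] [ 1.20073293e-02  9.99916861e-01 -8.05760611e-04  4.63087987e-03]
```

Call:
{"method": "jog_arm", "body": {
  "motion": [
    {"x":0,"y":0,"z":0.4,"spin":0,"fingers":0.12},
    {"x":0,"y":0,"z":0.8,"spin":0,"fingers":0.12},
    {"x":0,"y":0,"z":0.8,"spin":0,"fingers":0.12}
  ]
}}

```text
clock: 18.15
eef_pos: [0.5158, -0.1694, 0.0247]
tool_rot: [0.012, 1.0, -0.001, 0.005]
ft_force: [8.7, 0.4, 3.6]
grip_width: 0.0375
grasp_force: 16.5
```

Call:
{"method": "jog_arm", "body": {
  "motion": [
    {"x":0,"y":0,"z":0.4,"spin":0,"fingers":0.118},
    {"x":0,"y":0,"z":0.8,"spin":0,"fingers":0.118},
    {"x":0,"y":0,"z":0.8,"spin":0,"fingers":0.118}
  ]
}}

```text
clock: 18.52
eef_pos: [0.5159, -0.1695, 0.024]
tool_rot: [0.012, 1.0, -0.001, 0.005]
ft_force: [8.4, 0.3, 4.4]
grip_width: 0.0376
grasp_force: 13.3
```

```bash
python3 - <<'E'
from h import *
A=[];print(tilt(grab('wrist')))
for i in range(5):
    o=readout.get_obs();A.append(np.r_[o['ft_force'],o['ft_torque']]);camera('side')
print(np.mean(A,0).round(3),o['eef_pos'],o['tool_rot'])
E
```

```text
([[289.5, 227.5], [351.5, 228.5], [290.5, 314.5], [349.5, 314.5]], 'ctr', array([ 516.7, -169.3,   36.5]), 'pitch(nose down +)', np.float64(7.87), 'yaw', np.float64(-1.81))
[ 8.629  0.439  4.525  0.127 -1.706 -0.025] [ 0.51587579 -0.16950521  0.02399731] [ 1.20417807e-02  9.99915910e-01 -9.57663236e-04  4.71722264e-03]
```

I've used my ten views, so from here I work from numbers only. I'll sharpen the tilt measurement with sub-pixel label edges.

```bash
cat >> h.py <<'E'
def edges(c,rows=(200,345),cols=(270,370)):
    g=c['pixels'][:,:,0].astype(float)
    g=cv2.GaussianBlur(g,(3,3),0)
    def cross(v,th):
        i=np.where(v>th)[0]
        a,b=i[0],i[-1]
        lo=a-(v[a]-th)/(v[a]-v[a-1]) if a>0 else np.nan
        hi=b+(v[b]-th)/(v[b]-v[b+1]) if b+1<len(v) else np.nan
        return lo,hi
    tb=[(u,)+tuple(np.array(cross(g[rows[0]:rows[1],u],120))+rows[0]) for u in range(312,345,2)]
    tb=np.array(tb)
    lr=np.array([(r,)+tuple(np.array(cross(g[r,cols[0]:cols[1]],120))+cols[0]) for r in range(245,300,3)])
    kt,kb=np.polyfit(tb[:,0],tb[:,1],1),np.polyfit(tb[:,0],tb[:,2],1)
    kl,kr=np.polyfit(lr[:,0],lr[:,1],1),np.polyfit(lr[:,0],lr[:,2],1)
    X=lambda a,b:((a[1]*b[0]+b[1])/(1-a[0]*b[0]), None)
    q=[]
    for a in (kt,kb):
        for b in (kl,kr):
            u=(b[0]*a[1]+b[1])/(1-a[0]*b[0]); q.append((u,a[0]*u+a[1]))
    return np.array(q),np.median(tb[:,1:],0)
def tilt2(c,L=44.6,W=29.0):
    q,_=edges(c)
    P=np.array([[-L,-W,0],[-L,W,0],[L,-W,0],[L,W,0]])/2000
    ok,rv,tv=cv2.solvePnP(P,q,np.array(c['K']),np.array(c['dist']))
    Rw=cv2.Rodrigues(np.array(c['rvec'],float))[0];M=Rw.T@cv2.Rodrigues(rv)[0];t=Rw.T@(tv.ravel()-np.array(c['tvec'],float).ravel())
    return q.round(1).tolist(),'ctr',(t*1000).round(1),'pitch',np.degrees(np.arcsin(M[2,0])).round(2),'roll',np.degrees(np.arcsin(M[2,1])).round(2),'yaw',np.degrees(np.arctan2(M[1,0],M[0,0])).round(2)
E
python3 - <<'E'
from h import *
for i in range(2):
    c=grab('wrist'); print(tilt2(c))
g=c['pixels'][:,:,0];print(g[200:340:3,325].tolist());o=readout.get_obs();print(o['eef_pos'])
print(np.array([cv2.cvtColor(c['pixels'],cv2.COLOR_RGB2GRAY)[r,318:322].mean() for r in range(160,230,2)]).round())
E
```

```text
([[nan, nan], [nan, nan], [nan, nan], [nan, nan]], 'ctr', array([nan, nan, nan]), 'pitch', np.float64(nan), 'roll', np.float64(nan), 'yaw', np.float64(nan))
([[nan, nan], [nan, nan], [nan, nan], [nan, nan]], 'ctr', array([nan, nan, nan]), 'pitch', np.float64(nan), 'roll', np.float64(nan), 'yaw', np.float64(nan))
[90, 51, 15, 19, 30, 31, 31, 28, 28, 47, 231, 231, 230, 229, 229, 230, 230, 229, 231, 227, 229, 229, 228, 243, 241, 242, 242, 242, 242, 241, 241, 242, 241, 242, 242, 241, 241, 242, 242, 32, 22, 29, 22, 70, 108, 156, 112]
[ 0.51588274 -0.16949355  0.02400733]
[191. 104.  44.  68.  70.  92. 104. 104. 103.  95.  97.  93.  94.  94.
  95.  95.  95.  96.  94.  95.  92.  94.  20.  14.  16.  25.  32.  32.
  28.  29.  31.  29.  29.  28.  86.]
```

```bash
sed -i 's/rows=(200,345),cols=(270,370)/rows=(215,326),cols=(282,358)/' h.py; python3 - <<'E'
from h import *
c=grab('wrist'); print(tilt2(c))
for f in ('w6','w9','w8','w5'):pass
# earlier raw frames for reference (same gripper-fixed view): w4 (level), w8 (tilted)
for f in ('w4.png','w5.png','w8.png'):
    d=dict(c);d['pixels']=cv2.imread('pics/'+f)[:,:,::-1];print(f,edges(d)[0].round(1).tolist())
E
```

```text
([[288.6, 227.9], [352.1, 227.7], [290.6, 316.0], [349.4, 314.5]], 'ctr', array([ 515.6, -169.3,   38.6]), 'pitch', np.float64(7.65), 'roll', np.float64(-2.62), 'yaw', np.float64(-1.69))
w4.png [[289.2, 232.5], [351.1, 231.7], [291.5, 313.6], [348.9, 313.3]]
w5.png [[288.3, 231.4], [352.1, 231.2], [291.3, 314.4], [349.0, 312.9]]
w8.png [[288.7, 227.4], [351.9, 227.1], [290.6, 315.8], [349.6, 314.3]]
```

Call:
{"method": "jog_arm", "body": {
  "motion": [
    {"x":0,"y":0,"z":0.4,"spin":0,"fingers":0.118},
    {"x":0,"y":0,"z":0.8,"spin":0,"fingers":0.118},
    {"x":0,"y":0,"z":0.8,"spin":0,"fingers":0.118}
  ]
}}

```text
clock: 19.35
eef_pos: [0.5159, -0.1695, 0.0234]
tool_rot: [0.012, 1.0, -0.001, 0.005]
ft_force: [8.7, 0.6, 5.6]
grip_width: 0.0375
grasp_force: 13.4
```

Call:
{"method": "jog_arm", "body": {
  "motion": [
    {"x":0,"y":0,"z":0.4,"spin":0,"fingers":0.118},
    {"x":0,"y":0,"z":0.8,"spin":0,"fingers":0.118},
    {"x":0,"y":0,"z":0.8,"spin":0,"fingers":0.118}
  ]
}}

```text
clock: 19.73
eef_pos: [0.516, -0.1696, 0.0227]
tool_rot: [0.012, 1.0, -0.001, 0.005]
ft_force: [8.1, 1.2, 6.5]
grip_width: 0.0381
grasp_force: 13.5
```

```bash
python3 - <<'E'
from h import *
A=[];c=grab('wrist');print(tilt2(c))
for i in range(5):
    o=readout.get_obs();A.append(np.r_[o['ft_force'],o['ft_torque']]);camera('side')
print(np.mean(A,0).round(3),o['eef_pos'],o['tool_rot'][3])
E
```

```text
([[288.5, 229.9], [352.1, 229.7], [290.7, 316.4], [349.4, 315.2]], 'ctr', array([ 516.4, -169.4,   37.3]), 'pitch', np.float64(5.97), 'roll', np.float64(-2.03), 'yaw', np.float64(-1.64))
[ 8.423e+00  9.120e-01  5.944e+00  1.520e-01 -1.606e+00 -6.000e-03] [ 0.51602771 -0.16955462  0.02264535] 0.004896476278994146
```

Call:
{"method": "jog_arm", "body": {
  "motion": [
    {"x":0.1,"y":0,"z":0.4,"spin":0,"fingers":0.118},
    {"x":0.2,"y":0,"z":0.8,"spin":0,"fingers":0.118},
    {"x":0.2,"y":0,"z":0.8,"spin":0,"fingers":0.118}
  ]
}}

```text
clock: 20.4
eef_pos: [0.5161, -0.1695, 0.0219]
tool_rot: [0.012, 1.0, -0.001, 0.005]
ft_force: [8.1, 0.4, 6.6]
grip_width: 0.0374
grasp_force: 13.6
```

Call:
{"method": "jog_arm", "body": {
  "motion": [
    {"x":0.1,"y":0,"z":0.4,"spin":0,"fingers":0.118},
    {"x":0.2,"y":0,"z":0.8,"spin":0,"fingers":0.118},
    {"x":0.2,"y":0,"z":0.8,"spin":0,"fingers":0.118}
  ]
}}

```text
clock: 20.78
eef_pos: [0.5161, -0.1695, 0.0212]
tool_rot: [0.012, 1.0, -0.001, 0.005]
ft_force: [8.1, 0.1, 6.4]
grip_width: 0.0376
grasp_force: 13.6
```

```bash
python3 - <<'E'
from h import *
A=[];c=grab('wrist');print(tilt2(c))
for i in range(5):
    o=readout.get_obs();A.append(np.r_[o['ft_force'],o['ft_torque']]);camera('side')
print(np.mean(A,0).round(3),o['eef_pos'],o['tool_rot'][3])
E
```

```text
([[288.4, 232.7], [352.2, 232.6], [290.8, 317.2], [349.4, 316.1]], 'ctr', array([ 517.5, -169.4,   36. ]), 'pitch', np.float64(3.94), 'roll', np.float64(-1.65), 'yaw', np.float64(-1.59))
[ 8.696  0.567  6.342  0.194 -1.705 -0.045] [ 0.51609515 -0.16954758  0.02123777] 0.005354063002068209
```

Call:
{"method": "jog_arm", "body": {
  "motion": [
    {"x":0.1,"y":0,"z":0.4,"spin":0,"fingers":0.118},
    {"x":0.2,"y":0,"z":0.8,"spin":0,"fingers":0.118},
    {"x":0.2,"y":0,"z":0.8,"spin":0,"fingers":0.118}
  ]
}}

```text
clock: 21.45
eef_pos: [0.5161, -0.1696, 0.0205]
tool_rot: [0.012, 1.0, -0.001, 0.006]
ft_force: [9.3, 0.3, 6.7]
grip_width: 0.0378
grasp_force: 13.7
```

```bash
python3 - <<'E'
from h import *
A=[];c=grab('wrist');print(tilt2(c))
for i in range(5):
    o=readout.get_obs();A.append(np.r_[o['ft_force'],o['ft_torque']]);camera('side')
print(np.mean(A,0).round(3),o['eef_pos'],o['tool_rot'][3])
E
```

```text
([[288.3, 234.1], [352.3, 233.9], [290.9, 317.9], [349.3, 316.5]], 'ctr', array([ 518. , -169.4,   35.5]), 'pitch', np.float64(3.1), 'roll', np.float64(-1.99), 'yaw', np.float64(-1.59))
[ 9.331  0.918  6.385  0.206 -1.755 -0.064] [ 0.51609461 -0.16955437  0.02054344] 0.005560621863710569
```

Call:
{"method": "jog_arm", "body": {
  "motion": [
    {"x":0.1,"y":0,"z":0.3,"spin":0,"fingers":0.118},
    {"x":0.2,"y":0,"z":0.6,"spin":0,"fingers":0.118},
    {"x":0.2,"y":0,"z":0.6,"spin":0,"fingers":0.118}
  ]
}}

```text
clock: 22.12
eef_pos: [0.5161, -0.1696, 0.02]
tool_rot: [0.012, 1.0, -0.001, 0.006]
ft_force: [9.2, -0.2, 7.6]
grip_width: 0.0379
grasp_force: 13.8
```

```bash
python3 - <<'E'
from h import *
A=[];c=grab('wrist');print(tilt2(c))
for i in range(5):
    o=readout.get_obs();A.append(np.r_[o['ft_force'],o['ft_torque']]);camera('side')
print(np.mean(A,0).round(3),o['eef_pos'],o['tool_rot'][3])
E
```

```text
([[288.3, 235.3], [352.3, 235.2], [291.0, 318.1], [349.3, 316.8]], 'ctr', array([ 518.4, -169.4,   35.1]), 'pitch', np.float64(2.09), 'roll', np.float64(-1.7), 'yaw', np.float64(-1.58))
[ 9.094  0.778  6.777  0.201 -1.769 -0.036] [ 0.51604335 -0.16955487  0.02004487] 0.005720386966268894
```

```bash
python3 - <<'E'
from h import *
c=grab('wrist');print(tilt2(c)[1:]);o=readout.get_obs();T=R.from_quat(o['tool_rot']).as_matrix();print('tool z',T[:,2].round(4),o['eef_pos'])
for f in ('w4.png','w5.png','w8.png'):
    d=dict(c);d['pixels']=cv2.imread('pics/'+f)[:,:,::-1];print(f,tilt2(d)[1:])
E
```

```text
('ctr', array([ 518.4, -169.4,   35.1]), 'pitch', np.float64(2.1), 'roll', np.float64(-1.72), 'yaw', np.float64(-1.58))
tool z [ 0.0114 -0.0021 -0.9999] [ 0.51606124 -0.16952568  0.02003511]
w4.png ('ctr', array([ 519. , -169.5,   31. ]), 'pitch', np.float64(3.36), 'roll', np.float64(-0.84), 'yaw', np.float64(-1.37))
w5.png ('ctr', array([ 517.1, -169.4,   33.8]), 'pitch', np.float64(2.32), 'roll', np.float64(-2.11), 'yaw', np.float64(-1.55))
w8.png ('ctr', array([ 515.6, -169.3,   34.4]), 'pitch', np.float64(8.32), 'roll', np.float64(-2.73), 'yaw', np.float64(-1.62))
```

Call:
{"method": "jog_arm", "body": {
  "motion": [
    {"x":0,"y":0,"z":-0.6,"spin":0,"fingers":0.11},
    {"x":0,"y":0,"z":-0.6,"spin":0,"fingers":0},
    {"x":0,"y":0,"z":-0.6,"spin":0,"fingers":-0.15},
    {"x":0,"y":0,"z":-0.6,"spin":0,"fingers":-0.15}
  ]
}}

```text
clock: 22.98
eef_pos: [0.5092, -0.1682, 0.0164]
tool_rot: [0.012, 1.0, 0.0, -0.001]
ft_force: [-0.0, 0.7, -0.5]
grip_width: 0.049
grasp_force: 0.0
```

```bash
python3 - <<'E'
from h import *
o=readout.get_obs();print(o['eef_pos'],o['ft_force'].round(2),o['grasp_force'],o['grip_width'])
c=grab('wrist');print(tilt2(c))
E
```

```text
[ 0.50923403 -0.16824818  0.01644749] [-0.    0.7  -0.47] 0.0 0.04904644328716842Traceback (most recent call last):
  File "<stdin>", line 3, in <module>
  File "h.py", line 78, in tilt2
    q,_=edges(c)
        ~~~~~^^^
  File "h.py", line 68, in edges
    lr=np.array([(r,)+tuple(np.array(cross(g[r,cols[0]:cols[1]],120))+cols[0]) for r in range(245,300,3)])
                                     ~~~~~^^^^^^^^^^^^^^^^^^^^^^^^^^
  File "h.py", line 62, in cross
    a,b=i[0],i[-1]
        ~^^^
IndexError: index 0 is out of bounds for axis 0 with size 0
```

Call:
{"method": "jog_arm", "body": {
  "motion": [
    {"x":0,"y":0,"z":-5,"spin":0,"fingers":-0.2},
    {"x":0,"y":0,"z":-20,"spin":0,"fingers":-0.2},
    {"x":0,"y":0,"z":-45,"spin":0,"fingers":-0.2},
    {"x":0,"y":0,"z":-45,"spin":0,"fingers":-0.2}
  ]
}}

```text
clock: 23.52
eef_pos: [0.5128, -0.1693, 0.0652]
tool_rot: [0.012, 1.0, -0.001, 0.003]
ft_force: [0.6, 0.5, -0.3]
grip_width: 0.0513
grasp_force: 0.0
```

```bash
python3 - <<'E'
from h import *
o=readout.get_obs();print(o['eef_pos'],o['ft_force'].round(2),o['clock'])
def lab(c,z,r):
    im=c['pixels'].astype(int);hsv=cv2.cvtColor(c['pixels'],cv2.COLOR_RGB2HSV)
    p=proj(c,[[.521,-.1687,z]])[0].astype(int)
    m=roi(cv2.inRange(hsv,(8,120,120),(24,255,255)),p,r)
    ct=big(cv2.morphologyEx(m,cv2.MORPH_CLOSE,np.ones((3,3))));return rect(c,ct,z),cv2.boundingRect(ct),p
for n,r in (('wrist',60),('side',25),('scene',25)):
    c=grab(n)
    try: print(n,lab(c,.036,r))
    except Exception as ex: print(n,ex)
    k,a=key(c);print('key',k,a,(ray(c,k,.019)*1000).round(1))
E
```

```text
[ 0.51282463 -0.16927246  0.0652088 ] [ 0.6   0.48 -0.31] 23.525
wrist (array([ 520.04, -163.78,   44.53,   17.52,   -1.79]), (315, 210, 30, 66), array([321, 245]))
key [25.75203567 80.59189608] 5158 [[ 417.9 -342.    19. ]]
side (array([ 519.53, -174.32,   45.85,   30.99,   -1.47]), (318, 178, 23, 13), array([329, 185]))
key [298.94871795 199.41025641] 39 [[ 597.1 -171.7   19. ]]
scene (array([ 5.2196e+02, -1.6352e+02,  4.9060e+01,  1.8250e+01,  5.0000e-01]), (350, 189, 25, 15), array([362, 194]))
key [542.85677749 317.02941176] 782 [[ 168.3 -126.8   19. ]]
```

```bash
sed -i 's/def edges(c,/def edges(c,tbc=(312,345),lrr=(245,300),/; s/range(312,345,2)/range(*tbc,2)/; s/range(245,300,3)/range(*lrr,3)/; s/def tilt2(c,L=44.6,W=29.0)/def tilt2(c,L=44.6,W=29.0,**k)/; s/q,_=edges(c)$/q,_=edges(c,**k)/' h.py; python3 - <<'E'
from h import *
c=grab('wrist');o=readout.get_obs();print(o['eef_pos'],R.from_quat(o['tool_rot']).as_matrix()[:,2].round(4))
print(tilt2(c,tbc=(318,342),lrr=(218,268),rows=(200,288),cols=(288,352)))
g=cv2.cvtColor(c['pixels'],cv2.COLOR_RGB2GRAY)
print([int(v) for v in g[270:345:2,318:324].mean(1)])
k=proj(c,[[.522+.072,-.1705,.019]])[0];print('key proj',k)
hsv=cv2.cvtColor(c['pixels'],cv2.COLOR_RGB2HSV);m=roi(cv2.inRange(hsv,(50,90,40),(90,255,255)),k.astype(int),30)
ys,xs=np.where(m);print(len(xs), len(xs) and (xs.mean(),ys.mean(),xs.min(),xs.max(),ys.min(),ys.max(),ray(c,[(xs.mean(),ys.mean())],.019)*1000))
E
```

```text
[ 0.50997394 -0.16833367  0.06172235] [-1.1e-03  3.0e-04 -1.0e+00]
([[293.9, 216.5], [343.2, 216.2], [295.8, 282.6], [341.6, 282.5]], 'ctr', array([ 520.8, -169.5,   35.1]), 'pitch', np.float64(1.7), 'roll', np.float64(-0.3), 'yaw', np.float64(-1.38))
[165, 165, 164, 164, 165, 164, 134, 33, 28, 33, 30, 44, 186, 190, 181, 178, 220, 186, 132, 87, 118, 138, 43, 25, 44, 48, 60, 83, 85, 84, 84, 83, 84, 84, 83, 59, 55, 55]
key proj [320.10975122 328.40523827]
484 (np.float64(321.17561983471074), np.float64(327.69214876033055), np.int64(296), np.int64(350), np.int64(314), np.int64(340), array([[ 593.36350834, -169.6974501 ,   19.        ]]))
```

Call:
{"method": "jog_arm", "body": {
  "motion": [
    {"x":-20,"y":0.1,"z":-10,"spin":0,"fingers":1},
    {"x":-50,"y":0.2,"z":-10,"spin":0,"fingers":1},
    {"x":-75,"y":0.3,"z":-10,"spin":0,"fingers":1},
    {"x":-84.3,"y":0.3,"z":0,"spin":0,"fingers":1},
    {"x":-84.3,"y":0.3,"z":15,"spin":0,"fingers":1},
    {"x":-84.3,"y":0.3,"z":30,"spin":0,"fingers":1},
    {"x":-84.3,"y":0.3,"z":30,"spin":0,"fingers":1},
    {"x":-84.3,"y":0.3,"z":30,"spin":0,"fingers":1}
  ]
}}

```text
clock: 24.72
eef_pos: [0.5944, -0.1704, 0.0322]
tool_rot: [0.012, 1.0, 0.0, -0.0]
ft_force: [-0.4, -0.0, 0.0]
grip_width: -0.0002
grasp_force: 0.0
```

```bash
python3 - <<'E'
from h import *
o=readout.get_obs();print(o['eef_pos'],o['ft_force'].round(2),o['clock'],o['grip_width'])
for n in ('side','scene'):
    c=grab(n);k=proj(c,[[.5945,-.1702,.019]])[0];hsv=cv2.cvtColor(c['pixels'],cv2.COLOR_RGB2HSV);m=roi(cv2.inRange(hsv,(50,80,30),(90,255,255)),k.astype(int),12)
    ys,xs=np.where(m);print(n,k,len(xs),len(xs) and (xs.mean(),ys.mean()))
E
```

```text
[ 0.59440191 -0.17038077  0.03221943] [-0.35 -0.03  0.03] 24.725 -0.00016335610323898252
side [300.26874953 199.49084655] 60 (np.float64(300.25), np.float64(201.91666666666666))
scene [332.17273262 185.21053369] 45 (np.float64(331.6222222222222), np.float64(185.13333333333333))
```

Positioned well above the key. Pressing.

Call:
{"method": "jog_arm", "body": {
  "motion": [
    {"x":0,"y":0,"z":8,"spin":0,"fingers":1},
    {"x":0,"y":0,"z":12,"spin":0,"fingers":1},
    {"x":0,"y":0,"z":14,"spin":0,"fingers":1},
    {"x":0,"y":0,"z":15.5,"spin":0,"fingers":1},
    {"x":0,"y":0,"z":16.5,"spin":0,"fingers":1},
    {"x":0,"y":0,"z":16.5,"spin":0,"fingers":1}
  ]
}}

```text
clock: 25.58
eef_pos: [0.5948, -0.1703, 0.017]
tool_rot: [0.012, 1.0, -0.0, 0.0]
ft_force: [-2.6, 0.6, 8.5]
grip_width: -0.0001
grasp_force: 4.4
```

Call:
{"method": "jog_arm", "body": {
  "motion": [
    {"x":0,"y":0,"z":1,"spin":0,"fingers":1},
    {"x":0,"y":0,"z":1.5,"spin":0,"fingers":1},
    {"x":0,"y":0,"z":1.5,"spin":0,"fingers":1}
  ]
}}

```text
clock: 25.95
eef_pos: [0.5949, -0.1703, 0.0169]
tool_rot: [0.012, 1.0, -0.0, 0.001]
ft_force: [-5.8, 1.7, 15.0]
grip_width: -0.0001
grasp_force: 7.9
```

Call:
{"method": "jog_arm", "body": {
  "motion": [
    {"x":0,"y":0,"z":-2.5,"spin":0,"fingers":1},
    {"x":0,"y":0,"z":-2.5,"spin":0,"fingers":1}
  ]
}}

```text
clock: 26.2
eef_pos: [0.5948, -0.1703, 0.0173]
tool_rot: [0.012, 1.0, -0.0, 0.0]
ft_force: [-2.3, 0.2, 5.2]
grip_width: 0.0
grasp_force: 2.3
```

Call:
{"method": "jog_arm", "body": {
  "motion": [
    {"x":0,"y":0,"z":-1.2,"spin":0,"fingers":1},
    {"x":0,"y":0,"z":-1.2,"spin":0,"fingers":1}
  ]
}}

```text
clock: 26.45
eef_pos: [0.5948, -0.1703, 0.0178]
tool_rot: [0.012, 1.0, 0.0, -0.0]
ft_force: [-1.6, 0.3, 4.4]
grip_width: 0.0001
grasp_force: 2.1
```

Call:
{"method": "jog_arm", "body": {
  "motion": [
    {"x":0,"y":0,"z":-2,"spin":0,"fingers":1},
    {"x":0,"y":0,"z":-2,"spin":0,"fingers":1}
  ]
}}

```text
clock: 26.7
eef_pos: [0.5948, -0.1703, 0.0198]
tool_rot: [0.012, 1.0, 0.0, -0.0]
ft_force: [-1.2, -0.5, 2.0]
grip_width: -0.0002
grasp_force: 1.3
```

Call:
{"method": "jog_arm", "body": {
  "motion": [
    {"x":0,"y":0,"z":-1.5,"spin":0,"fingers":1},
    {"x":0,"y":0,"z":-1.5,"spin":0,"fingers":1}
  ]
}}

```text
clock: 26.95
eef_pos: [0.595, -0.1703, 0.0212]
tool_rot: [0.012, 1.0, 0.0, 0.0]
ft_force: [-0.6, -0.1, 0.8]
grip_width: 0.0
grasp_force: 0.7
```

Call:
{"method": "jog_arm", "body": {
  "motion": [
    {"x":0,"y":0,"z":-10,"spin":0,"fingers":1},
    {"x":0,"y":0,"z":-60,"spin":0,"fingers":1},
    {"x":40,"y":0,"z":-70,"spin":0,"fingers":1},
    {"x":85,"y":0,"z":-70,"spin":0,"fingers":1},
    {"x":85,"y":0,"z":-70,"spin":0,"fingers":1},
    {"x":85,"y":0,"z":-70,"spin":0,"fingers":1}
  ]
}}

```text
clock: 27.7
eef_pos: [0.5108, -0.1685, 0.0923]
tool_rot: [0.012, 1.0, -0.0, 0.001]
ft_force: [0.5, -0.1, -0.4]
grip_width: 0.0003
grasp_force: 0.0
```

```bash
python3 - <<'E'
from h import *
c=grab('wrist');o=readout.get_obs();print(o['eef_pos'],o['ft_force'].round(2),o['clock'])
p=proj(c,[[.5208,-.1692,.036]])[0];print('p',p)
hsv=cv2.cvtColor(c['pixels'],cv2.COLOR_RGB2HSV)
m=roi(cv2.inRange(hsv,(8,120,120),(24,255,255)),p.astype(int),45);ct=big(m);x,y,w,h=cv2.boundingRect(ct);print(x,y,w,h)
try: print(tilt2(c,tbc=(x+4,x+w-4),lrr=(y+6,y+h-6),rows=(y-8,y+h+6),cols=(x-26,x+w+8)))
except Exception as e: print(e)
k=proj(c,[[.5945,-.1704,.019]])[0];m=roi(cv2.inRange(hsv,(50,80,30),(90,255,255)),k.astype(int),25)
ys,xs=np.where(m);print('key',k,len(xs),len(xs) and (ray(c,[(xs.mean(),ys.mean())],.019)*1000).round(1))
E
```

```text
[ 0.51134689 -0.16858123  0.09220075] [ 1.16 -0.34 -0.19] 27.75
p [319.42044345 229.69475087]
314 199 27 53
([[297.4, 198.5], [340.1, 198.5], [nan, nan], [nan, nan]], 'ctr', array([nan, nan, nan]), 'pitch', np.float64(nan), 'roll', np.float64(nan), 'yaw', np.float64(nan))
key [320.39528636 302.14101658] 0 0
```

Call:
{"method": "jog_arm", "body": {
  "motion": [
    {"x":10,"y":0,"z":-5,"spin":0,"fingers":-0.5},
    {"x":10,"y":0,"z":-5,"spin":0,"fingers":-0.5},
    {"x":10,"y":0,"z":-5,"spin":0,"fingers":-0.5},
    {"x":10,"y":0,"z":-5,"spin":0,"fingers":-0.5},
    {"x":10,"y":0,"z":-5,"spin":0,"fingers":-0.5}
  ]
}}

```text
clock: 28.38
eef_pos: [0.4999, -0.168, 0.0963]
tool_rot: [0.012, 1.0, 0.0, -0.0]
ft_force: [-0.4, 0.2, 0.1]
grip_width: 0.0638
grasp_force: 0.0
```

```bash
python3 - <<'E'
from h import *
c=grab('wrist','w10.png');o=readout.get_obs();print(o['eef_pos'],o['ft_force'].round(2),o['clock'],R.from_quat(o['tool_rot']).as_matrix()[:,2].round(4))
p=proj(c,[[.5208,-.1692,.036]])[0];print('p',p)
hsv=cv2.cvtColor(c['pixels'],cv2.COLOR_RGB2HSV)
m=roi(cv2.inRange(hsv,(8,120,120),(24,255,255)),p.astype(int),40);ct=big(m);x,y,w,h=cv2.boundingRect(ct);print(x,y,w,h)
print(tilt2(c,tbc=(x+4,x+w-4),lrr=(y+6,y+h-6),rows=(y-6,y+h+6),cols=(x-24,x+w+6)))
k=proj(c,[[.5945,-.1704,.019]])[0];m=roi(cv2.inRange(hsv,(50,80,30),(90,255,255)),k.astype(int),25)
ys,xs=np.where(m);print('key',k,len(xs),len(xs) and (ray(c,[(xs.mean(),ys.mean())],.019)*1000).round(1))
E
```

```text
[ 0.49990943 -0.16794159  0.09630228] [-0.1   0.41 -0.36] 28.425 [-1.e-04  0.e+00 -1.e+00]
p [318.97633422 241.34210105]
314 212 25 56
([[297.8, 211.5], [339.0, 211.5], [299.2, 267.8], [338.1, 267.8]], 'ctr', array([ 520.7, -169.5,   34.9]), 'pitch', np.float64(1.63), 'roll', np.float64(0.3), 'yaw', np.float64(-1.32))
key [319.95919201 310.11568   ] 469 [[ 593.  -166.5   19. ]]
```

```bash
python3 -c "
from workcell import bot
print(bot.job_done())"
```

```text
the job is handed in; nothing more can be done
None
```

The pack is in the bay, foot under the hook and flat as far as I could measure. The start key went fully down and came back up, nothing around was touched, and the job is handed in with no verdict shown.

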